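# Set out chocked rollers and three tiles for a pattern trial

### The job

Get the next pattern trial ready: lay every roller from the rack across the sloping shelf, each with its own chock lying on the shelf against its downhill side; put the chock there first and never let go of a roller on the slope unless it has its chock right there to hold it. The rollers must rest on their chocks, not on the stop lip at the foot. Count exactly three tiles into the tray, lying flat (they may be stacked), leave the other tiles out of it, and do not disturb the mug, the tape and the mallet.

Things in the scene. Friction and masses are not known exactly. Their poses are not given: they have to be found in the camera images.
- shelf: fixed sloping plywood shelf, 200 mm (own x) by 320 mm (y). Its frame is level, origin on the bench under its middle. It rises to its +x (away from the robot) at 6 deg: surface at z = 30 mm + x tan 6 deg. A stop lip 8 mm thick stands 12 mm above the surface along the low edge, x = -100 mm. Rollers lie along its y and roll to -x if unheld; three fit abreast, e.g. at y = -105, 0, 105 mm
- rack: fixed wooden rack, 100 mm (own x) by 250 mm (own y), base 10 mm thick, origin at its underside centre. Three troughs along x at y = -85, 0, 85 mm, each two ridges 8 mm wide and high at 22.5 mm either side of the trough's middle; the rollers start here, some troughs are empty
- tray: fixed open aluminium tray, 90 mm (own x) by 130 mm (own y), 14 mm high, wall and floor about 4 mm thick, origin at its underside centre
- roller1: grey pattern roller, a cylinder 50 mm in diameter and 80 mm long, about 0.3 kg; origin at its centre, own x along its axis (it rolls freely about x). May be absent
- roller2: grey pattern roller, a cylinder 50 mm in diameter and 80 mm long, about 0.3 kg; origin at its centre, own x along its axis (it rolls freely about x). May be absent
- roller3: grey pattern roller, a cylinder 50 mm in diameter and 80 mm long, about 0.3 kg; origin at its centre, own x along its axis (it rolls freely about x). May be absent
- chock1: black rubber chock, a bar 66 mm (own x) by 28 mm (own y) by 12 mm high, 0.12 kg, origin at its underside centre; starts flat on the bench; does not slide on the sloping shelf under a roller
- chock2: black rubber chock, a bar 66 mm (own x) by 28 mm (own y) by 12 mm high, 0.12 kg, origin at its underside centre; starts flat on the bench; does not slide on the sloping shelf under a roller
- chock3: black rubber chock, a bar 66 mm (own x) by 28 mm (own y) by 12 mm high, 0.12 kg, origin at its underside centre; starts flat on the bench; does not slide on the sloping shelf under a roller
- tile1: plain terracotta test tile, 70 mm (own x) by 40 mm (own y) by 9 mm thick, 60 g, origin at its underside centre; starts flat on the bench
- tile2: plain terracotta test tile, 70 mm (own x) by 40 mm (own y) by 9 mm thick, 60 g, origin at its underside centre; starts flat on the bench
- tile3: plain terracotta test tile, 70 mm (own x) by 40 mm (own y) by 9 mm thick, 60 g, origin at its underside centre; starts flat on the bench
- tile4: plain terracotta test tile, 70 mm (own x) by 40 mm (own y) by 9 mm thick, 60 g, origin at its underside centre; starts flat on the bench
- tile5: plain terracotta test tile, 70 mm (own x) by 40 mm (own y) by 9 mm thick, 60 g, origin at its underside centre; starts flat on the bench
- mug: bystander: blue mug, 76 mm across, 90 mm high, origin at its underside centre
- tape: bystander: roll of tape lying flat, 100 mm across, 45 mm high, origin at its underside centre
- mallet: bystander: rubber hammer lying on the bench, 240 mm long
There are look-alikes about, which are no part of the job. Leave any green or pink look-alike of the chock1 alone.

How it is judged:
At the end, for the whole second after the job is handed in: Each roller rests on the shelf, axis within 0.2 rad of shelf y, centre above shelf x = -50 mm, pressing on a chock, origins within 54 mm; exactly 3 tiles rest in the tray within 0.15 rad of flat, centres within 52 mm of its middle, below 50 mm; the others over 66 mm away (contact force between each of roller1, roller2, roller3 and shelf above 0.2 N and x of each of roller1, roller2, roller3 in the frame of shelf above -0.05 m and angle between the x axis of each of roller1, roller2, roller3 and the y axis of shelf, either way round below 0.2 rad and linear speed of each of roller1, roller2, roller3 below 0.02 m/s and ((contact force between roller1 and chock1 above 0.03 N and distance between roller1 and chock1 below 0.054 m) or (contact force between roller1 and chock2 above 0.03 N and distance between roller1 and chock2 below 0.054 m) or (contact force between roller1 and chock3 above 0.03 N and distance between roller1 and chock3 below 0.054 m)) and ((contact force between roller2 and chock1 above 0.03 N and distance between roller2 and chock1 below 0.054 m) or (contact force between roller2 and chock2 above 0.03 N and distance between roller2 and chock2 below 0.054 m) or (contact force between roller2 and chock3 above 0.03 N and distance between roller2 and chock3 below 0.054 m)) and ((contact force between roller3 and chock1 above 0.03 N and distance between roller3 and chock1 below 0.054 m) or (contact force between roller3 and chock2 above 0.03 N and distance between roller3 and chock2 below 0.054 m) or (contact force between roller3 and chock3 above 0.03 N and distance between roller3 and chock3 below 0.054 m)) and ((height (world z) of tile1 below 0.05 m and angle between tile1's own z axis and vertical below 0.15 rad and linear speed of tile1 below 0.03 m/s) or horizontal distance between tile1 and tray above 0.066 m) and ((height (world z) of tile2 below 0.05 m and angle between tile2's own z axis and vertical below 0.15 rad and linear speed of tile2 below 0.03 m/s) or horizontal distance between tile2 and tray above 0.066 m) and ((height (world z) of tile3 below 0.05 m and angle between tile3's own z axis and vertical below 0.15 rad and linear speed of tile3 below 0.03 m/s) or horizontal distance between tile3 and tray above 0.066 m) and ((height (world z) of tile4 below 0.05 m and angle between tile4's own z axis and vertical below 0.15 rad and linear speed of tile4 below 0.03 m/s) or horizontal distance between tile4 and tray above 0.066 m) and ((height (world z) of tile5 below 0.05 m and angle between tile5's own z axis and vertical below 0.15 rad and linear speed of tile5 below 0.03 m/s) or horizontal distance between tile5 and tray above 0.066 m) and ((horizontal distance between each of tile1, tile2, tile3 and tray below 0.052 m and horizontal distance between each of tile4, tile5 and tray above 0.066 m) or (horizontal distance between each of tile1, tile2, tile4 and tray below 0.052 m and horizontal distance between each of tile3, tile5 and tray above 0.066 m) or (horizontal distance between each of tile1, tile2, tile5 and tray below 0.052 m and horizontal distance between each of tile3, tile4 and tray above 0.066 m) or (horizontal distance between each of tile1, tile3, tile4 and tray below 0.052 m and horizontal distance between each of tile2, tile5 and tray above 0.066 m) or (horizontal distance between each of tile1, tile3, tile5 and tray below 0.052 m and horizontal distance between each of tile2, tile4 and tray above 0.066 m) or (horizontal distance between each of tile1, tile4, tile5 and tray below 0.052 m and horizontal distance between each of tile2, tile3 and tray above 0.066 m) or (horizontal distance between each of tile1, tile5 and tray above 0.066 m and horizontal distance between each of tile2, tile3, tile4 and tray below 0.052 m) or (horizontal distance between each of tile1, tile4 and tray above 0.066 m and horizontal distance between each of tile2, tile3, tile5 and tray below 0.052 m) or (horizontal distance between each of tile1, tile3 and tray above 0.066 m and horizontal distance between each of tile2, tile4, tile5 and tray below 0.052 m) or (horizontal distance between each of tile1, tile2 and tray above 0.066 m and horizontal distance between each of tile3, tile4, tile5 and tray below 0.052 m))); the robot touches nothing.
It fails at once if a roller is let go on the shelf with no chock within 60 mm of its centre ((contact force between roller1 and shelf above 0.1 N and contact force between roller1 and the fingers below 0.01 N and distance between roller1 and chock1 above 0.06 m and distance between roller1 and chock2 above 0.06 m and distance between roller1 and chock3 above 0.06 m) or (contact force between roller2 and shelf above 0.1 N and contact force between roller2 and the fingers below 0.01 N and distance between roller2 and chock1 above 0.06 m and distance between roller2 and chock2 above 0.06 m and distance between roller2 and chock3 above 0.06 m) or (contact force between roller3 and shelf above 0.1 N and contact force between roller3 and the fingers below 0.01 N and distance between roller3 and chock1 above 0.06 m and distance between roller3 and chock2 above 0.06 m and distance between roller3 and chock3 above 0.06 m)).
It fails at once if the mug is moved more than 30 mm (distance of mug from where it was at the start of the episode above 0.03 m).
It fails at once if the tape is moved more than 30 mm (distance of tape from where it was at the start of the episode above 0.03 m).
It fails at once if the mallet is moved more than 30 mm (distance of mallet from where it was at the start of the episode above 0.03 m).
Of roller1, roller2, roller3 only 2 to 3 are there at a start; the rules pass over those that are not, and their reading is None.
At some moment in a run one of tile1, tile2, tile3, tile4, tile5 may be knocked a few centimetres aside while the robot is not near it.
It also fails if it takes over 210 s, if anything falls off the work surface, if the arm or the gripper's body presses on something with over 40 N, if the wrist force passes 120 N, or if a joint passes its speed limit or range.

### The arm

A 6-joint arm with a two-finger parallel gripper is mounted at the origin on the work surface. World frame = base frame: x ahead of the robot, y to its left, z up, the work surface at z = 0. Lengths are in m, angles in rad, forces in N, time in s.
With the tool pointing down it reaches from about 0.35 to 0.975 m from the base axis. Payload 4.9 kg.
Tool frame: the origin (TCP) lies on the centre line of the jaws, within the pads' length; the fingertips stand manip.tip_reach ahead of it and the grasp point (between the pads) is the TCP (manip.tip_reach is the distance from the TCP to the fingertips, in m); z points along the fingers, y is the line along which they close (so a half turn about z gives the same grasp; the last joint's range is limited). The gripper opens to 85 mm and grips with 20 to 120 N. Pads are 22 mm wide; open, the fingers measure 114 mm over their backs; the gripper's body (76 mm by 85 mm) begins 54 mm behind the grasp point. The pads swing forward as they close: fully open they stand 13 mm farther back than shut.
Start: joints at [1.025, 0.053, 1.613, -0, 1.476, -0.119], TCP at [0.259, 0.569, 0.25] pointing down, gripper open.
Joint ranges: [-3.01, 3.01], [-1.01, 2.22], [0.06, 2.58], [-1.02, 4.17], [0.09, 2.62], [-3.14, 3.14]. Speed limits (rad/s): [2.57, 2.57, 3.14, 3.14, 3.14, 3.14].

### API

Orientations are given as a unit quaternion [w, x, y, z].
In Python, from plant import manip gives the robot as it stands. The module is installed in compiled form; this text tells all that it offers.
- The arm moves only by the tool move_arm, never from a script. Its argument "rows" is a list of rows, each a list of 7 numbers: the shift along the tool's x, y, z in cm, then the turn, a rotation vector about the tool's x, y, z in degrees, then the opening, from -1 (shut) to 1 (fully open). In form: [[tx, ty, tz, ax, ay, az, jaw], ...]. A call has 1 to 20 rows; each row shifts and turns the commanded pose from where the row before left it, along the tool's axes as they then stand; what a row does not reach is not made up. A row lasts 1/12 s, in which the tool goes at most 41.7 mm and 7.16 degrees, less where a joint would pass 70% of its speed; a pose out of reach is approached as far as the arm can. A call is refused whole if a number of a shift passes 4.17 or a number of a turn 7.16, either way. A call with a gripper value outside its range is refused whole. The fingers move at their own pace and stop on an object; the grip force is fixed at half the most. Time passes only in rows, so rows that do not move let the fingers close. It gives the time, the measured TCP pose, the force, the opening and the grip force at its end, in the units of the state.
- manip.state(): the state, without advancing time (a new reading comes with each control period).
- manip.grab_frame(name): name is "side" or "top" or "wrist"; returns a dict with "img" (384x512x3 uint8, blue, green, red), "mtx" (3x3 intrinsics, pixels), "R" (3x3) and "t" (3): a world point X has camera coordinates R X + t. Camera axes: x right, y down, z forward; pixel columns grow to the right and rows downward; lengths in m; the calibration is good to about 2 mm. The wrist camera is an equidistant fisheye: a pixel r from the principal point sees the ray r / f radians off the axis. A picture is of the moment at which its call begins. There is no depth.
- manip.job_done(): hands the job in; it is judged then, once.
The state is a dict: "time": time; "joint_pos": joint angles; "joint_vel": joint speeds; "joint_efforts": joint torques, N m; "tool_pos": TCP position; "tool_rot": TCP orientation; "contact_force": force on the tool from outside, world axes, zero at the start; "ft_torque": the same for the moment, N m; "gripper_width": opening from 0.0 (shut) to 1.0 (fully open); "grasp_force": force on a finger pad.
Only numpy, scipy, OpenCV 4.12 (cv2) and the standard library are available. Lean on these libraries where they do the work, as an engineer would, in place of code of your own. Each camera call takes 0.05 s, during which the arm holds its last target. There are 200 camera calls.

## Working session

There is one attempt and no reset: what is moved stays moved. The work goes in short steps, Python scripts to look and compute and a tool call to move; the robot and the scene stay as the last step left them, time stands still between calls to the robot, and variables do not carry over. Pictures are saved under pics/ and viewed, at most 14 in all, crops included, and the job is handed in when it is done.

Besides the shell and the picture viewer there is one more tool, called after "Request:" as name(argument=value, ...), one argument or row to a line, values as JSON. move_arm: Moves the arm, as the interface text tells. Its arguments: {"type":"object","properties":{"rows":{"type":"array","items":{"type":"array","items":{"type":"number"}}}},"required":["rows"]}

```bash
ls; mkdir -p pics
python3 - <<'E'
from plant import manip
import cv2,numpy as np,pickle
for n in ("top","side","wrist"):
    f=manip.grab_frame(n); cv2.imwrite(f"pics/{n}0.png",f["img"]); pickle.dump(f,open(f"{n}0.pkl","wb"))
    print(n,f["mtx"].round(1).tolist(),(-f["R"].T@f["t"]).round(3),f["R"].round(3).tolist())
cv2.imwrite("pics/top0b.png",cv2.resize(cv2.imread("pics/top0.png"),(800,600),interpolation=cv2.INTER_CUBIC))
print(manip.state(),manip.tip_reach)
E
```

```text
pics
top [[492.0, 0.0, 266.8], [0.0, 492.0, 189.5], [0.0, 0.0, 1.0]] [0.44  0.092 1.344] [[0.015, -1.0, 0.025], [-0.994, -0.018, -0.112], [0.113, -0.023, -0.993]]
side [[448.9, 0.0, 252.9], [0.0, 448.9, 184.8], [0.0, 0.0, 1.0]] [ 0.386 -0.85   0.608] [[0.974, -0.225, -0.019], [-0.132, -0.499, -0.857], [0.183, 0.837, -0.516]]
wrist [[297.3, 0.0, 260.5], [0.0, 297.3, 192.7], [0.0, 0.0, 1.0]] [0.182 0.603 0.372] [[0.414, 0.91, -0.001], [0.861, -0.392, 0.326], [0.296, -0.136, -0.946]]
{'time': 0.15, 'joint_pos': array([ 1.02501925e+00,  5.32155232e-02,  1.61403480e+00, -8.33812000e-06,
        1.47600271e+00, -1.19001803e-01]), 'joint_vel': array([ 6.79290400e-05, -3.64160421e-04, -3.92579992e-03, -1.00355736e-03,
       -2.75767866e-04,  2.09208479e-03]), 'joint_efforts': array([ 8.73887730e-04, -3.94238126e+01, -3.70723629e+01, -2.98162604e-05,
        4.60707990e-03, -1.87700471e-05]), 'tool_pos': array([0.25846259, 0.5685264 , 0.24930545]), 'tool_rot': array([-2.66969310e-04,  2.11771448e-01,  9.77318865e-01, -7.86101143e-04]), 'contact_force': array([0.00670833, 0.93613782, 0.55429712]), 'ft_torque': array([-0.03819171, -0.02268114,  0.01308296]), 'grasp_force': 0.0, 'gripper_width': 1.0006984476160408} 0.019
```

View pics/top0b.png

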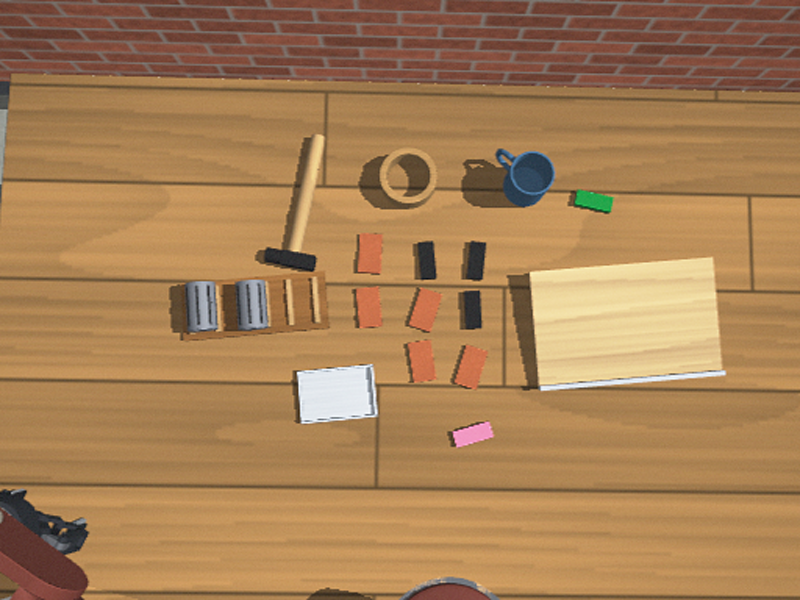

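View pics/side0.png

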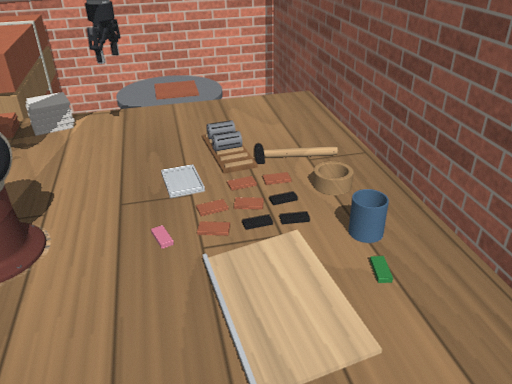

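Top view (800x600 scale): two rollers lie in the rack at (202,306) and (253,305), and the third trough is empty. There are five tiles around (370–470, 250–365). Chock candidates are black at (427,260), (476,260) and (472,310), green at (594,201), pink at (472,434), and the mallet head at (290,259). The three black bars fit the description. Next I'll measure and confirm them in a crop.

```bash
cat > h.py <<'E'
import numpy as np,cv2
from scipy.spatial.transform import Rotation as Ro
def ray(f,u,v,z):
    K,R,t=f["mtx"],f["R"],f["t"]; c=-R.T@t
    d=R.T@np.linalg.inv(K)@np.array([u,v,1.]); return c+d*(z-c[2])/d[2]
def proj(f,X):
    q=f["R"]@np.asarray(X,float)+f["t"]; q=f["mtx"]@q; return q[:2]/q[2]
def blobs(f,mask,z,amin=60):
    n,l,st,_=cv2.connectedComponentsWithStats(mask.astype(np.uint8))
    out=[]
    for i in range(1,n):
        if st[i,4]<amin: continue
        ys,xs=np.nonzero(l==i)
        P=np.array([ray(f,x,y,z)[:2] for x,y in zip(xs,ys)])
        (c,s,a)=cv2.minAreaRect((P*1000).astype(np.float32))
        a=a if s[0]>=s[1] else a+90
        out.append((P.mean(0).round(4),np.round(c,1),np.round(sorted(s),1),round((a+90)%180-90,1),(int(xs.mean()),int(ys.mean())),len(xs)))
    return out
E
python3 - <<'E'
import pickle,cv2,numpy as np
from h import *
f=pickle.load(open("top0.pkl","rb")); im=f["img"]; hsv=cv2.cvtColor(im,cv2.COLOR_BGR2HSV); H,S,V=[hsv[...,i].astype(int) for i in range(3)]
roi=np.zeros(H.shape,bool); roi[130:300,100:480]=1
print("tiles");  [print(b) for b in blobs(f,roi&(H<12)&(S>150)&(V>120),.009)]
print("black");  [print(b) for b in blobs(f,roi&(V<45),.012)]
print("shelf");  [print(b) for b in blobs(f,roi&(H>15)&(H<30)&(S<135)&(V>190),.040,800)]
print("tray");  [print(b) for b in blobs(f,roi&(S<40)&(V>170),.014,200)]
print("grey");  [print(b) for b in blobs(f,roi&(S<60)&(V>60)&(V<200)&(np.arange(512)<190),.05,150)]
a=cv2.resize(im[140:260,110:220],None,fx=5,fy=5,interpolation=cv2.INTER_CUBIC); cv2.imwrite("pics/c1.png",a)
a=cv2.resize(im[140:260,215:335],None,fx=5,fy=5,interpolation=cv2.INTER_CUBIC); cv2.imwrite("pics/c2.png",a)
a=cv2.resize(im[150:260,325:475],None,fx=5,fy=5,interpolation=cv2.INTER_CUBIC); cv2.imwrite("pics/c3.png",a)
E
```

```text
tiles
(array([0.6668, 0.1462]), array([667.5, 146.2]), array([39.4, 69.4]), -2.0, (236, 161), 356)
(array([0.5717, 0.1464]), array([572.1, 146.2]), array([39.8, 68.9]), 7.0, (235, 196), 366)
(array([0.5694, 0.0477]), array([569.5,  47.7]), array([39.1, 69. ]), -16.6, (271, 197), 363)
(array([0.4799, 0.0523]), array([479.8,  52.2]), array([39.3, 69.1]), 9.5, (269, 230), 371)
(array([ 0.4708, -0.0327]), array([470.8, -33.2]), array([39.9, 69.5]), -16.9, (300, 234), 368)
black
shelf
(array([ 0.5543, -0.2964]), array([ 557.7, -306.7]), array([204.8, 340.2]), -85.4, (400, 204), 8648)
tray
(array([0.4214, 0.199 ]), array([421.3, 196.5]), array([ 89.4, 131. ]), -83.7, (214, 251), 1560)
(array([ 0.4517, -0.3124]), array([ 451.8, -315. ]), array([  9.1, 323.7]), -84.5, (404, 243), 372)
grey
(array([0.568 , 0.3403]), array([568.2, 341.8]), array([50.5, 85.1]), 6.4, (161, 194), 558)
(array([0.5648, 0.4251]), array([565. , 425.9]), array([50.4, 84.8]), 6.9, (128, 195), 568)
```

View pics/c1.png

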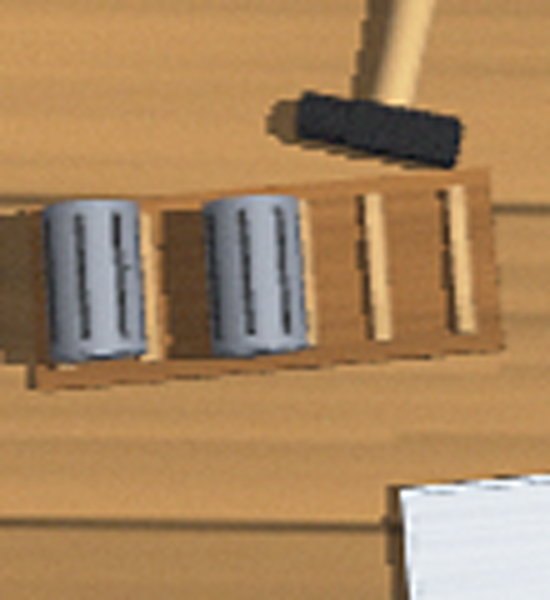

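View pics/c2.png

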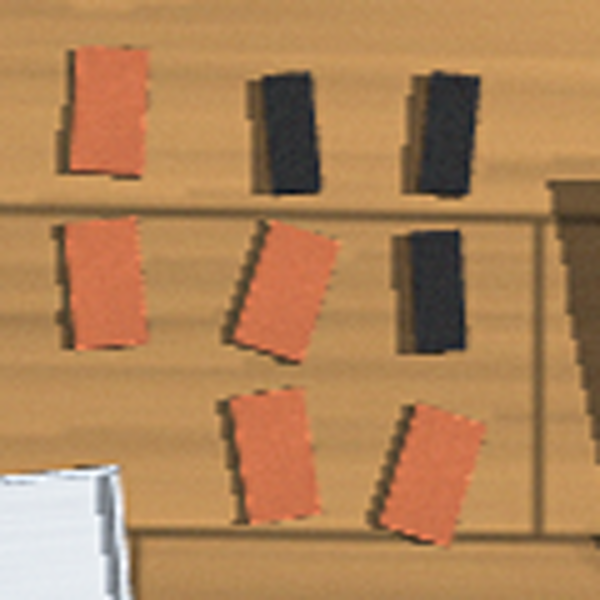

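View pics/c3.png

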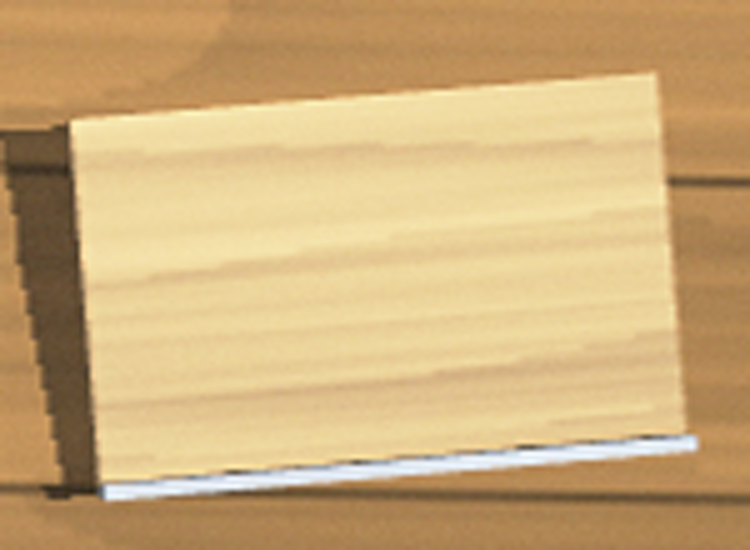

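c1 shows two rollers (px ~ (95,280) and (258,275) in the crop) and the mallet head, while the third trough is empty. c2 confirms three real black bars at (290,133), (448,135) and (438,291), the size of the chocks and with no handle. c3 shows the shelf corners at (72,121), (655,73), (697,440) and (105,492). Next I'll compute the poses.

```bash
cat >> h.py <<'E'
def goto(pos,yaw,tilt=0.,tdir=0.):
    """remaining turn (rotvec, tool axes, deg) and shift (cm, in the axes after the turn). yaw: of tool y, deg; tilt: tool z leaned so that its approach is normal to a plane rising along tdir"""
    from plant import manip
    s=manip.state(); w=s["tool_rot"]; R=Ro.from_quat([w[1],w[2],w[3],w[0]])
    best=None
    for k in (0,180):
        a=np.radians(yaw+k); y=np.array([np.cos(a),np.sin(a),0]); z=np.array([0,0,-1.]); T=Ro.from_matrix(np.c_[np.cross(y,z),y,z])
        if tilt:
            d=np.radians(tdir); T=Ro.from_rotvec(np.radians(tilt)*np.array([np.sin(d),-np.cos(d),0]))*T
        rv=np.degrees((R.inv()*T).as_rotvec())
        if best is None or np.linalg.norm(rv)<np.linalg.norm(best[0]): best=(rv,T)
    rv,T=best; sh=100*T.inv().apply(np.asarray(pos)-s["tool_pos"])
    print("at",s["tool_pos"].round(4),"yaw",round(np.degrees(np.arctan2(*R.apply([0,1,0])[1::-1])),1),"turn",rv.round(1),"shift",sh.round(2),"j",s["joint_pos"].round(2),"w",round(float(s["gripper_width"]),3),"t",round(s["time"],2))
E
python3 - <<'E'
import pickle
from h import *
f=pickle.load(open("top0.pkl","rb")); im=f["img"]; hsv=cv2.cvtColor(im,cv2.COLOR_BGR2HSV);V=hsv[...,2].astype(int)
roi=np.zeros(V.shape,bool); roi[140:220,250:320]=1
for th in (60,75): print(th,*blobs(f,roi&(V<th),.012),sep="\n")
g=lambda u,v,z,o: ray(f,o[0]+(u+.5)/5-.5,o[1]+(v+.5)/5-.5,z)[:2].round(4)
o=(325,150)
print("TL",g(72,121,.0405,o),"TR",g(655,73,.0405,o),"BR",g(697,440,.0315,o),g(696,450,.0315,o),"BL",g(105,486,.0315,o),g(106,498,.0315,o), "BLs",g(104,482,.0195,o))
o=(110,140); print("rack",g(30,388,.01,o),g(502,350,.01,o),g(490,168,.01,o))
s=pickle.load(open("side0.pkl","rb"))
for X in ((.6668,.1462,.009),(.4708,-.0327,.009),(.4799,.0523,.009)): print(proj(s,X).round(1))
E
```

```text
60
(array([0.6553, 0.046 ]), array([655.3,  46. ]), array([24.9, 65.7]), 6.4, (272, 166), 219)
(array([ 0.6567, -0.0404]), array([656.8, -40.1]), array([25.7, 66. ]), -5.3, (304, 166), 219)
(array([ 0.5696, -0.0349]), array([569.8, -34.5]), array([26.5, 65.4]), 4.4, (302, 198), 229)
75
(array([0.655 , 0.0467]), array([655.3,  46.7]), array([27.1, 65.5]), 5.6, (272, 166), 236)
(array([ 0.6565, -0.0396]), array([656.7, -39.6]), array([28.1, 66.4]), -5.6, (304, 166), 246)
(array([ 0.5698, -0.0343]), array([569.9, -34.5]), array([27.3, 65.9]), 0.5, (301, 198), 251)
TL [ 0.6341 -0.131 ] TR [ 0.6663 -0.4481] BR [ 0.4688 -0.4689] [ 0.4635 -0.4682] BL [ 0.4395 -0.1498] [ 0.4332 -0.1503] BLs [ 0.4416 -0.1515]
rack [0.5093 0.4677] [0.5341 0.2148] [0.6336 0.2241]
[275.9 176.8]
[213.1 226.5]
[211.5 205.6]
```

Run:
```python
from h import *
goto([.570,-.0345,.15],93)
```

```text
at [0.2585 0.5685 0.2493] yaw 65.5 turn [ -0.1  -0.  -27.5] shift [-27.96 -61.85   9.93] j [ 1.03  0.05  1.61 -0.    1.48 -0.12] w 1.001 t 0.15
```

Request:
move_arm(
  rows=[
    [0, 0, 0, 0, 0, -6.9, 0.3],
    [0, 0, 0, 0, 0, -6.9, 0.3],
    [0, 0, 0, 0, 0, -6.9, 0.3],
    [0, 0, 0, 0, 0, -6.8, 0.3],
    [-1.75, -3.7, 0, 0, 0, 0, 0.3],
    [-1.75, -3.7, 0, 0, 0, 0, 0.3],
    [-1.75, -3.7, 0, 0, 0, 0, 0.3],
    [-1.75, -3.7, 0, 0, 0, 0, 0.3],
    [-1.75, -3.7, 0, 0, 0, 0, 0.3],
    [-1.75, -3.7, 0, 0, 0, 0, 0.3],
    [-1.75, -3.7, 0, 0, 0, 0, 0.3],
    [-1.75, -3.7, 0, 0, 0, 0, 0.3],
    [-1.75, -3.7, 0, 0, 0, 0, 0.3],
    [-1.75, -3.7, 0, 0, 0, 0, 0.3],
    [-1.75, -3.7, 0, 0, 0, 0, 0.3],
    [-1.75, -3.7, 0, 0, 0, 0, 0.3],
    [-1.75, -3.7, 0, 0, 0, 0, 0.3],
    [-1.75, -3.7, 0, 0, 0, 0, 0.3],
    [-1.75, -3.7, 0, 0, 0, 0, 0.3],
    [-1.75, -3.7, 0, 0, 0, 0, 0.3],
  ],
)

```text
time: 1.82
tool_pos: [0.5702, -0.0094, 0.25]
tool_rot: [-0.0, -0.026, 1.0, 0.0]
contact_force: [0.7, 0.3, -0.2]
gripper_width: 0.651
grasp_force: 0.0
```

Run:
```python
from h import *
from plant import manip
goto([.570,-.0345,.05],93)
print(manip.tip_reach)
```

```text
at [ 0.5702 -0.0094  0.25  ] yaw 93.0 turn [ 0. -0.  0.] shift [ 0.15 -2.51 20.  ] j [-0.15 -0.08  1.74  0.    1.48 -1.77] w 0.651 t 1.82
0.019
```

Request:
move_arm(
  rows=[
    [0, -1.25, 3, 0, 0, 0, -0.05],
    [0.1, -1.25, 3, 0, 0, 0, -0.05],
    [0, 0, 3.5, 0, 0, 0, -0.05],
    [0, 0, 3.5, 0, 0, 0, -0.05],
    [0, 0, 3, 0, 0, 0, -0.05],
    [0, 0, 0, 0, 0, 0, -0.05],
  ],
)

```text
time: 2.32
tool_pos: [0.5645, -0.0316, 0.0823]
tool_rot: [-0.007, -0.026, 1.0, 0.002]
contact_force: [-0.5, 1.3, -1.2]
gripper_width: 0.473
grasp_force: 0.0
```

Run:
```python
from h import *
from plant import manip
goto([.570,-.0345,.026],93)
f=manip.grab_frame("wrist"); cv2.imwrite("pics/w1.png",f["img"])
```

```text
at [ 0.5645 -0.0316  0.0823] yaw 93.0 turn [ 0.2 -0.8  0. ] shift [-0.53 -0.32  5.63] j [-0.19  0.09  1.87 -0.    1.2  -1.81] w 0.473 t 2.32
```

View pics/w1.png

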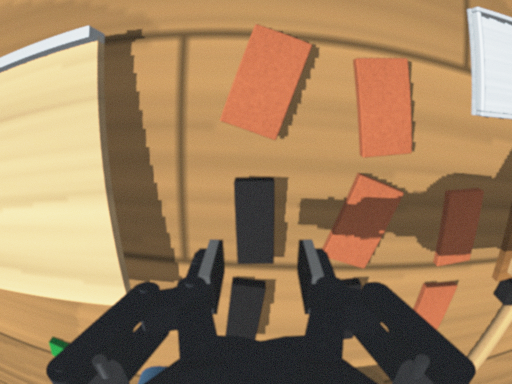

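The wrist view shows the black chock at (255,220), centred between the fingertips (207 and 312), with its far end at (255,180). Descending.

Request:
move_arm(
  rows=[
    [0, 0, 2.4, 0, 0, 0, -0.05],
    [0, 0, 1.5, 0, 0, 0, -0.05],
    [0, 0, 0, 0, 0, 0, -0.05],
    [0, 0, 0, 0, 0, 0, -0.05],
    [0, 0, 0, 0, 0, 0, -0.05],
  ],
)

```text
time: 2.78
tool_pos: [0.5719, -0.0326, 0.054]
tool_rot: [0.002, -0.027, 1.0, -0.0]
contact_force: [0.4, 0.1, 0.3]
gripper_width: 0.477
grasp_force: 0.0
```

Run:
```python
from h import *
from plant import manip
goto([.570,-.0345,.026],93)
f=manip.grab_frame("wrist"); cv2.imwrite("pics/w2.png",f["img"])
```

```text
at [ 0.5719 -0.0326  0.054 ] yaw 93.1 turn [-0.1  0.2  0.1] shift [ 0.2  -0.18  2.8 ] j [-0.19  0.13  1.88 -0.    1.13 -1.81] w 0.477 t 2.78
```

Request:
move_arm(
  rows=[
    [0.2, -0.2, 1, 0, 0, 0, -0.05],
    [0, 0, 1, 0, 0, 0, -0.05],
    [0, 0, 0.8, 0, 0, 0, -0.05],
    [0, 0, 0, 0, 0, 0, -0.05],
    [0, 0, 0, 0, 0, 0, -0.05],
    [0, 0, 0, 0, 0, 0, -0.3],
    [0, 0, 0, 0, 0, 0, -1],
    [0, 0, 0, 0, 0, 0, -1],
    [0, 0, 0, 0, 0, 0, -1],
    [0, 0, 0, 0, 0, 0, -1],
  ],
)

```text
time: 3.67
tool_pos: [0.5685, -0.0345, 0.0236]
tool_rot: [0.0, -0.027, 1.0, -0.0]
contact_force: [0.6, 0.0, -1.0]
gripper_width: 0.304
grasp_force: 59.5
```

Run:
```python
from h import *
from plant import manip
goto([.570,-.0345,.026],93)
f=manip.grab_frame("wrist"); cv2.imwrite("pics/w2.png",f["img"][100:,100:400])
```

```text
at [ 0.5685 -0.0345  0.0236] yaw 93.0 turn [-0.  0.  0.] shift [-0.15 -0.01 -0.24] j [-0.19  0.17  1.89  0.    1.08 -1.82] w 0.304 t 3.67
```

View pics/w2.png

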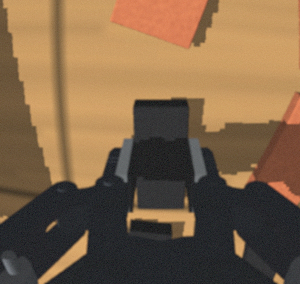

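Gripped (59.5 N). Lift, then compute.

Request:
move_arm(
  rows=[
    [0, 0, -2, 0, 0, 0, -1],
    [0, 0, -3, 0, 0, 0, -1],
    [0, 0, -3, 0, 0, 0, -1],
    [0, 0, -3, 0, 0, 0, -1],
    [0, 0, 0, 0, 0, 7.15, -1],
    [0, 0, 0, 0, 0, 7.15, -1],
    [0, 0, 0, 0, 0, 7.15, -1],
    [0, 0, 0, 0, 0, 7.15, -1],
    [0, 0, 0, 0, 0, 7.15, -1],
    [0, 0, 0, 0, 0, 7.15, -1],
    [0, 0, 0, 0, 0, 7.15, -1],
    [0, 0, 0, 0, 0, 7.15, -1],
    [0, 0, 0, 0, 0, 7.15, -1],
    [0, 0, 0, 0, 0, 7.15, -1],
    [0, 0, 0, 0, 0, 7.15, -1],
    [0, 0, 0, 0, 0, 7.15, -1],
    [0, 0, 0, 0, 0, 0, -1],
    [0, 0, 0, 0, 0, 0, -1],
    [0, 0, 0, 0, 0, 0, -1],
  ],
)

```text
time: 5.3
tool_pos: [0.5681, -0.0344, 0.1331]
tool_rot: [-0.0, 0.66, 0.751, -0.0]
contact_force: [0.4, -0.7, -0.4]
gripper_width: 0.301
grasp_force: 59.3
```

Run:
```python
from h import *
goto([.5235,-.2426,.0524],5.8,6,5.8)
```

```text
at [ 0.5681 -0.0344  0.1331] yaw 7.4 turn [-6.  -0.1  1.6] shift [-20.26  -7.35   7.35] j [-0.19  0.02  1.85  0.    1.27 -0.32] w 0.301 t 5.3
```

Request:
move_arm(
  rows=[
    [0, 0, 0, -6, -0.1, 1.6, -1],
    [-3.4, -1.2, 0, 0, 0, 0, -1],
    [-3.4, -1.2, 0, 0, 0, 0, -1],
    [-3.4, -1.2, 0, 0, 0, 0, -1],
    [-3.4, -1.2, 0, 0, 0, 0, -1],
    [-3.4, -1.2, 0, 0, 0, 0, -1],
    [-3.2, -1.3, 0, 0, 0, 0, -1],
    [0, 0, 2, 0, 0, 0, -1],
    [0, 0, 2, 0, 0, 0, -1],
    [0, 0, 0, 0, 0, 0, -1],
    [0, 0, 0, 0, 0, 0, -1],
    [0, 0, 0, 0, 0, 0, -1],
    [0, 0, 0, 0, 0, 0, -1],
  ],
)

```text
time: 6.38
tool_pos: [0.5209, -0.2424, 0.0876]
tool_rot: [0.036, 0.67, 0.74, 0.039]
contact_force: [0.9, 0.1, -1.3]
gripper_width: 0.304
grasp_force: 59.6
```

Run:
```python
from h import *
goto([.5235,-.2426,.0524],5.8,6,5.8)
```

```text
at [ 0.5209 -0.2424  0.0876] yaw 5.7 turn [ 0.1  0.1 -0.1] shift [-0.05 -0.12  3.52] j [-0.6   0.04  1.92  0.07  1.1  -0.73] w 0.304 t 6.38
```

Lower to touch.

Request:
move_arm(
  rows=[
    [0, -0.1, 1.5, 0, 0, 0, -1],
    [0, 0, 1, 0, 0, 0, -1],
    [0, 0, 0.6, 0, 0, 0, -1],
    [0, 0, 0.3, 0, 0, 0, -1],
    [0, 0, 0, 0, 0, 0, -1],
    [0, 0, 0, 0, 0, 0, -1],
    [0, 0, 0, 0, 0, 0, -1],
  ],
)

```text
time: 6.97
tool_pos: [0.5228, -0.2422, 0.0525]
tool_rot: [0.036, 0.67, 0.74, 0.039]
contact_force: [0.8, -0.7, -1.4]
gripper_width: 0.308
grasp_force: 59.6
```

Request:
move_arm(
  rows=[
    [0, 0, 0.1, 0, 0, 0, -1],
    [0, 0, 0.0, 0, 0, 0, -1],
    [0, 0, 0, 0, 0, 0, -1],
    [0, 0, 0, 0, 0, 0, -1],
  ],
)

```text
time: 7.3
tool_pos: [0.5228, -0.2422, 0.0513]
tool_rot: [0.036, 0.671, 0.74, 0.039]
contact_force: [0.3, -0.9, -1.3]
gripper_width: 0.304
grasp_force: 59.7
```

Request:
move_arm(
  rows=[
    [0, 0, 0.1, 0, 0, 0, -1],
    [0, 0, 0, 0, 0, 0, -1],
    [0, 0, 0, 0, 0, 0, -1],
    [0, 0, 0, 0, 0, 0, -1],
  ],
)

```text
time: 7.63
tool_pos: [0.5229, -0.2421, 0.0513]
tool_rot: [0.035, 0.67, 0.74, 0.039]
contact_force: [-2.8, 1.2, 6.5]
gripper_width: 0.302
grasp_force: 60.5
```

Touched (6.5 N). Release and retreat.

Request:
move_arm(
  rows=[
    [0, 0, 0, 0, 0, 0, -0.2],
    [0, 0, 0, 0, 0, 0, -0.05],
    [0, 0, 0, 0, 0, 0, 0],
    [0, 0, 0, 0, 0, 0, 0],
    [0, 0, -1.5, 0, 0, 0, 0],
    [0, 0, -3, 0, 0, 0, 0],
    [0, 0, -3, 0, 0, 0, 0],
    [0, 0, -3, 0, 0, 0, 0],
    [0, 0, 0, 6, 0, 0, 0],
    [0, 0, 0, 0, 0, 0, 0],
    [0, 0, 0, 0, 0, 0, 0],
  ],
)

```text
time: 8.55
tool_pos: [0.5124, -0.2428, 0.1543]
tool_rot: [0.001, 0.671, 0.741, 0.001]
contact_force: [-1.4, 0.6, 0.6]
gripper_width: 0.503
grasp_force: 0.0
```

Run:
```python
from h import *
goto([.6565,-.0398,.16],84.7)
goto([.6565,-.0398,.10],84.7)
```

```text
at [ 0.5124 -0.2428  0.1543] yaw 5.7 turn [  0.1   0.1 -79. ] shift [-12.47  21.55  -0.57] j [-0.57 -0.01  1.84  0.    1.31 -0.67] w 0.503 t 8.55
at [ 0.5124 -0.2428  0.1543] yaw 5.7 turn [  0.1   0.1 -79. ] shift [-12.47  21.55   5.43] j [-0.57 -0.01  1.84  0.    1.31 -0.67] w 0.503 t 8.55
```

Request:
move_arm(
  rows=[
    [0, 0, 0, 0, 0, -7.15, 0],
    [0, 0, 0, 0, 0, -7.15, 0],
    [0, 0, 0, 0, 0, -7.15, 0],
    [0, 0, 0, 0, 0, -7.15, 0],
    [0, 0, 0, 0, 0, -7.15, 0],
    [0, 0, 0, 0, 0, -7.15, 0],
    [0, 0, 0, 0, 0, -7.15, 0],
    [0, 0, 0, 0, 0, -7.15, 0],
    [0, 0, 0, 0, 0, -7.15, 0],
    [0, 0, 0, 0, 0, -7.15, 0],
    [0, 0, 0, 0, 0, -7.15, 0],
    [-1.78, 3.08, 0, 0, 0, 0, 0],
    [-1.78, 3.08, 0, 0, 0, 0, 0],
    [-1.78, 3.08, 0, 0, 0, 0, 0],
    [-1.78, 3.08, 0, 0, 0, 0, 0],
    [-1.78, 3.08, 0, 0, 0, 0, 0],
    [-1.78, 3.08, 0, 0, 0, 0, 0],
    [-1.78, 3.08, 0, 0, 0, 0, 0],
    [0, 0, 0, 0, 0, 0, -0.05],
    [0, 0, 0, 0, 0, 0, -0.05],
  ],
)

```text
time: 10.22
tool_pos: [0.6565, -0.0392, 0.1518]
tool_rot: [-0.002, 0.048, 0.999, 0.0]
contact_force: [-0.2, -0.5, -0.5]
gripper_width: 0.474
grasp_force: 0.0
```

Run:
```python
from h import *
from plant import manip
goto([.6565,-.0398,.0235],84.7)
f=manip.grab_frame("wrist"); cv2.imwrite("pics/w3.png",f["img"])
```

```text
at [ 0.6565 -0.0392  0.1518] yaw 84.5 turn [ 0.  -0.2 -0.2] shift [-0.   -0.06 12.83] j [-0.17  0.21  1.61  0.    1.32 -1.65] w 0.474 t 10.22
```

View pics/w3.png

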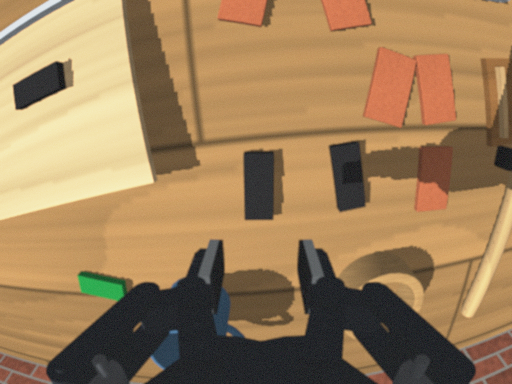

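The wrist view shows chock 2 at (259,185) centred, and chock 1 lying on the shelf at (40,85). A tile has been knocked beside its neighbour at (390,85), so I'll re-measure the tiles later. Descending.

Request:
move_arm(
  rows=[
    [0, 0, 3, 0, 0, 0, -0.05],
    [0, 0, 3, 0, 0, 0, -0.05],
    [0, 0, 3, 0, 0, 0, -0.05],
    [0, 0, 2, 0, 0, 0, -0.05],
    [0, 0, 1, 0, 0, 0, -0.05],
    [0, 0, 0.6, 0, 0, 0, -0.05],
    [0, 0, 0, 0, 0, 0, -0.05],
    [0, 0, 0, 0, 0, 0, -0.05],
    [0, 0, 0, 0, 0, 0, -0.3],
    [0, 0, 0, 0, 0, 0, -1],
    [0, 0, 0, 0, 0, 0, -1],
    [0, 0, 0, 0, 0, 0, -1],
    [0, 0, 0, 0, 0, 0, -1],
  ],
)

```text
time: 11.35
tool_pos: [0.6592, -0.0411, 0.0311]
tool_rot: [0.002, 0.05, 0.999, -0.0]
contact_force: [-0.7, 0.1, 6.9]
gripper_width: 0.005
grasp_force: 3.5
```

Closed just above it; z fell short (31 mm). Raise a bit, reopen, and go lower.

Request:
move_arm(
  rows=[
    [0, 0, -1.5, 0, 0, 0, -0.9],
    [0, 0, 0, 0, 0, 0, -0.05],
    [0, 0, 0, 0, 0, 0, -0.05],
    [0, 0, 0, 0, 0, 0, -0.05],
    [0, 0, 0, 0, 0, 0, -0.05],
  ],
)

```text
time: 11.77
tool_pos: [0.6567, -0.0408, 0.0428]
tool_rot: [-0.001, 0.05, 0.999, -0.0]
contact_force: [-0.5, -0.0, -0.5]
gripper_width: 0.475
grasp_force: 0.0
```

Run:
```python
from h import *
from plant import manip
goto([.6565,-.0398,.0245],84.7)
f=manip.grab_frame("wrist"); cv2.imwrite("pics/w4.png",f["img"][80:,120:420])
```

```text
at [ 0.6567 -0.0408  0.0428] yaw 84.3 turn [-0.  -0.1 -0.4] shift [0.03 0.1  1.83] j [-0.17  0.33  1.67 -0.    1.15 -1.65] w 0.475 t 11.77
```

View pics/w4.png

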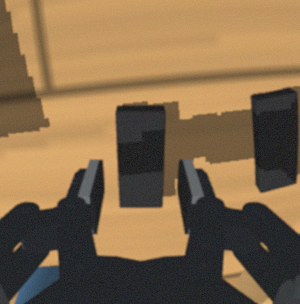

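The chock sits between the pads, undisturbed (crop px 117–165, between the tips at 95 and 190). Descend 1.8 cm.

Request:
move_arm(
  rows=[
    [0, 0.1, 0.9, 0, 0, 0, -0.05],
    [0, 0, 0.9, 0, 0, 0, -0.05],
    [0, 0, 0, 0, 0, 0, -0.05],
    [0, 0, 0, 0, 0, 0, -0.05],
    [0, 0, 0, 0, 0, 0, -0.05],
    [0, 0, 0, 0, 0, 0, -0.3],
    [0, 0, 0, 0, 0, 0, -1],
    [0, 0, 0, 0, 0, 0, -1],
    [0, 0, 0, 0, 0, 0, -1],
    [0, 0, 0, 0, 0, 0, -1],
  ],
)

```text
time: 12.65
tool_pos: [0.6578, -0.04, 0.026]
tool_rot: [0.001, 0.05, 0.999, -0.0]
contact_force: [1.0, 0.7, 1.1]
gripper_width: 0.297
grasp_force: 59.4
```

Request:
move_arm(
  rows=[
    [0, 0, -2, 0, 0, 0, -1],
    [0, 0, -3, 0, 0, 0, -1],
    [0, 0, -3, 0, 0, 0, -1],
    [0, 0, -3, 0, 0, 0, -1],
    [0, 0, 0, 0, 0, 7.15, -1],
    [0, 0, 0, 0, 0, 7.15, -1],
    [0, 0, 0, 0, 0, 7.15, -1],
    [0, 0, 0, 0, 0, 7.15, -1],
    [0, 0, 0, 0, 0, 7.15, -1],
    [0, 0, 0, 0, 0, 7.15, -1],
    [0, 0, 0, 0, 0, 7.15, -1],
    [0, 0, 0, 0, 0, 7.15, -1],
    [0, 0, 0, 0, 0, 7.15, -1],
    [0, 0, 0, 0, 0, 7.15, -1],
    [0, 0, 0, 0, 0, 7.15, -1],
    [0, 0, 0, 0, 0, 0, -1],
    [0, 0, 0, 0, 0, 0, -1],
    [0, 0, 0, 0, 0, 0, -1],
  ],
)

```text
time: 14.15
tool_pos: [0.6571, -0.0399, 0.135]
tool_rot: [-0.0, 0.67, 0.742, -0.0]
contact_force: [-0.2, -0.4, -0.6]
gripper_width: 0.295
grasp_force: 59.3
```

Run:
```python
from h import *
goto([.5355,-.3620,.0538],5.8,6,5.8)
```

```text
at [ 0.6571 -0.0399  0.135 ] yaw 5.8 turn [-6.  0. -0.] shift [-30.82 -16.12   6.47] j [-0.17  0.22  1.63 -0.    1.3  -0.27] w 0.295 t 14.15
```

Request:
move_arm(
  rows=[
    [0, 0, 0, -6, 0, 0, -1],
    [-3.4, -1.8, 0, 0, 0, 0, -1],
    [-3.4, -1.8, 0, 0, 0, 0, -1],
    [-3.4, -1.8, 0, 0, 0, 0, -1],
    [-3.4, -1.8, 0, 0, 0, 0, -1],
    [-3.4, -1.8, 0, 0, 0, 0, -1],
    [-3.4, -1.8, 0, 0, 0, 0, -1],
    [-3.4, -1.8, 0, 0, 0, 0, -1],
    [-3.4, -1.8, 0, 0, 0, 0, -1],
    [-3.6, -1.7, 0, 0, 0, 0, -1],
    [0, 0, 1.5, 0, 0, 0, -1],
    [0, 0, 1.5, 0, 0, 0, -1],
    [0, 0, 0, 0, 0, 0, -1],
    [0, 0, 0, 0, 0, 0, -1],
    [0, 0, 0, 0, 0, 0, -1],
    [0, 0, 0, 0, 0, 0, -1],
  ],
)

```text
time: 15.48
tool_pos: [0.5323, -0.361, 0.0895]
tool_rot: [0.036, 0.67, 0.741, 0.039]
contact_force: [0.1, 0.8, -1.5]
gripper_width: 0.302
grasp_force: 59.6
```

Run:
```python
from h import *
goto([.5355,-.3620,.0538],5.8,6,5.8)
```

```text
at [ 0.5323 -0.361   0.0895] yaw 5.8 turn [ 0.   0.1 -0. ] shift [-0.14 -0.07  3.58] j [-0.74  0.19  1.74  0.09  1.14 -0.88] w 0.302 t 15.48
```

Request:
move_arm(
  rows=[
    [-0.1, -0.1, 1.5, 0, 0, 0, -1],
    [0, 0, 1.2, 0, 0, 0, -1],
    [0, 0, 0.8, 0, 0, 0, -1],
    [0, 0, 0, 0, 0, 0, -1],
    [0, 0, 0, 0, 0, 0, -1],
    [0, 0, 0.1, 0, 0, 0, -1],
    [0, 0, 0.1, 0, 0, 0, -1],
    [0, 0, 0, 0, 0, 0, -1],
    [0, 0, 0, 0, 0, 0, -1],
  ],
)

```text
time: 16.23
tool_pos: [0.534, -0.3622, 0.0522]
tool_rot: [0.034, 0.67, 0.74, 0.039]
contact_force: [-2.9, 3.8, 4.6]
gripper_width: 0.299
grasp_force: 67.1
```

Request:
move_arm(
  rows=[
    [0, 0, 0, 0, 0, 0, -0.2],
    [0, 0, 0, 0, 0, 0, -0.05],
    [0, 0, 0, 0, 0, 0, 0],
    [0, 0, 0, 0, 0, 0, 0],
    [0, 0, -1.5, 0, 0, 0, 0],
    [0, 0, -3, 0, 0, 0, 0],
    [0, 0, -3, 0, 0, 0, 0],
    [0, 0, -3, 0, 0, 0, 0],
    [0, 0, -3, 0, 0, 0, 0],
    [0, 0, 0, 6, 0, 0, 0],
    [3, 0, 0, 0, 0, 0, 0],
    [4, 0, 0, 0, 0, 0, 0],
    [4, 0, 0, 0, 0, 0, 0],
    [4, 0, 0, 0, 0, 0, 0.3],
    [4, 0, 0, 0, 0, 0, 0.3],
    [4, 0, 0, 0, 0, 0, 0.3],
    [4, 0, 0, 0, 0, 0, 0.5],
    [0, 0, 0, 0, 0, 0, 0.5],
    [0, 0, 0, 0, 0, 0, 0.5],
    [0, 0, 0, 0, 0, 0, 0.5],
  ],
)

```text
time: 17.9
tool_pos: [0.4941, -0.0954, 0.1872]
tool_rot: [0.001, 0.671, 0.741, 0.0]
contact_force: [-0.3, 0.4, 1.0]
gripper_width: 0.75
grasp_force: 0.0
```

Run:
```python
from h import *
from plant import manip
import pickle
goto([.568,.3415,.15],96.5)
f=manip.grab_frame("top"); im=f["img"]; pickle.dump(f,open("top1.pkl","wb"))
hsv=cv2.cvtColor(im,cv2.COLOR_BGR2HSV); H,S,V=[hsv[...,i].astype(int) for i in range(3)]
roi=np.zeros(H.shape,bool); roi[165:240,342:460]=1
[print(b) for b in blobs(f,roi&(V<75),.0415)]
roi=np.zeros(H.shape,bool); roi[130:300,100:480]=1
[print(b) for b in blobs(f,roi&(H<12)&(S>150)&(V>80),.009)]
cv2.imwrite("pics/t1.png",cv2.resize(im[130:260,110:470],(800,289),interpolation=cv2.INTER_CUBIC))
```

```text
at [ 0.4941 -0.0954  0.1872] yaw 5.7 turn [ 0.1  0.  89.2] shift [ 12.29 -42.57   3.72] j [-0.34 -0.2   1.96 -0.    1.38 -0.44] w 0.75 t 17.9
(array([ 0.5002, -0.2473]), array([ 506.8, -247.6]), array([13.2, 98.4]), -19.5, (382, 224), 73)
(array([ 0.5355, -0.3602]), array([ 535.7, -360.2]), array([26.6, 65.4]), -84.2, (424, 211), 241)
(array([0.6669, 0.1464]), array([667.4, 146.2]), array([39.2, 69.5]), -2.2, (236, 161), 351)
(array([0.5755, 0.1479]), array([571.9, 145.7]), array([41.1, 68.9]), 7.4, (235, 194), 312)
(array([0.5794, 0.0914]), array([577.8,  91.3]), array([38. , 56.3]), -17.2, (255, 193), 275)
(array([0.4829, 0.0523]), array([479.7,  52.5]), array([38.3, 69.1]), 9.5, (269, 229), 322)
(array([ 0.4708, -0.0327]), array([471.3, -32.9]), array([39.3, 68.6]), -17.1, (300, 234), 365)
```

View pics/t1.png

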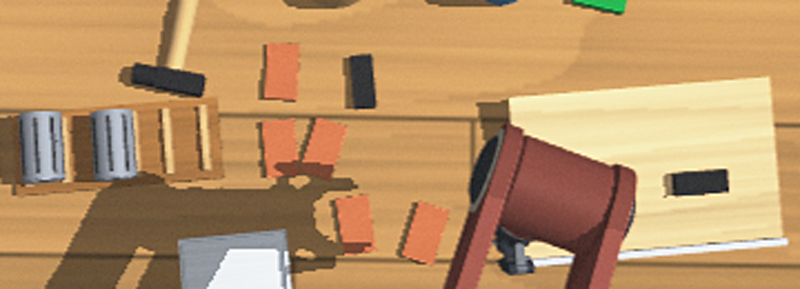

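Chock 2 is well placed at crop px (700,182); chock 1 is hidden under the arm here, but the earlier wrist view showed it. The knocked tile is at (322,145). Now roller A.

Request:
move_arm(
  rows=[
    [0, 0, 0, 0, 0, -7.1, 0.6],
    [0, 0, 0, 0, 0, -7.1, 0.6],
    [0, 0, 0, 0, 0, -7.1, 0.6],
    [0, 0, 0, 0, 0, -7.1, 0.6],
    [0, 0, 0, 0, 0, -7.1, 0.6],
    [0, 0, 0, 0, 0, -7.1, 0.6],
    [0, 0, 0, 0, 0, -7.1, 0.6],
    [0, 0, 0, 0, 0, -7.1, 0.6],
    [0, 0, 0, 0, 0, -7.1, 0.6],
    [0, 0, 0, 0, 0, -7.1, 0.6],
    [0, 0, 0, 0, 0, -7.1, 0.6],
    [0, 0, 0, 0, 0, -7.1, 0.6],
    [0, 0, 0, 0, 0, -5, 0.6],
    [-1.1, 3.85, 0, 0, 0, 0, 0.6],
    [-1.1, 3.85, 0, 0, 0, 0, 0.6],
    [-1.1, 3.85, 0, 0, 0, 0, 0.6],
    [-1.1, 3.85, 0, 0, 0, 0, 0.6],
    [-1.1, 3.85, 0, 0, 0, 0, 0.6],
    [-1.1, 3.85, 0, 0, 0, 0, 0.6],
    [-1.1, 3.85, 0, 0, 0, 0, 0.6],
  ],
)

```text
time: 19.62
tool_pos: [0.544, 0.1812, 0.1863]
tool_rot: [0.0, -0.05, 0.999, -0.0]
contact_force: [1.3, -0.1, -0.1]
gripper_width: 0.8
grasp_force: 0.0
```

Request:
move_arm(
  rows=[
    [-1.1, 3.8, 0, 0, 0, 0, 0.6],
    [-1.1, 3.8, 0, 0, 0, 0, 0.6],
    [-1.1, 3.8, 0, 0, 0, 0, 0.6],
    [-1.1, 3.8, 0, 0, 0, 0, 0.6],
    [0, 0, 0, 0, 0, 0, 0.6],
    [0, 0, 0, 0, 0, 0, 0.6],
    [0, 0, 0, 0, 0, 0, 0.6],
  ],
)

```text
time: 20.2
tool_pos: [0.5721, 0.3352, 0.1856]
tool_rot: [-0.0, -0.05, 0.999, -0.001]
contact_force: [0.8, -0.2, -0.1]
gripper_width: 0.8
grasp_force: 0.0
```

Run:
```python
from h import *
from plant import manip
goto([.569,.3435,.044],96)
f=manip.grab_frame("wrist"); cv2.imwrite("pics/w5.png",f["img"])
```

```text
at [0.5721 0.3352 0.1856] yaw 95.8 turn [-0.1 -0.  -0.2] shift [ 0.22  0.86 14.16] j [ 0.42  0.19  1.58 -0.    1.38 -1.25] w 0.8 t 20.2
```

View pics/w5.png

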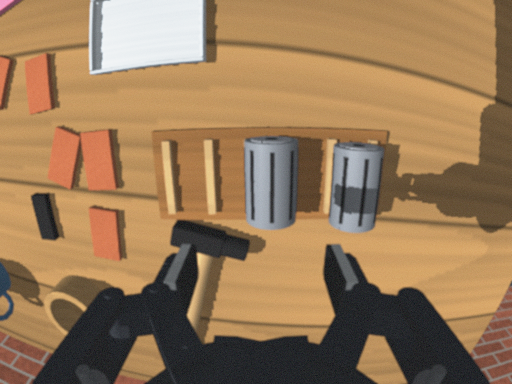

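Roller A is at (270,183) in the wrist view, between the fingers once shifted about 9 mm toward +y; the mallet head at (210,240) stays clear. Descending.

Request:
move_arm(
  rows=[
    [0.2, 0.85, 0, 0, 0, 0, 0.6],
    [0, 0, 3.5, 0, 0, 0, 0.6],
    [0, 0, 3.5, 0, 0, 0, 0.6],
    [0, 0, 3, 0, 0, 0, 0.6],
    [0, 0, 2, 0, 0, 0, 0.6],
    [0, 0, 1, 0, 0, 0, 0.6],
    [0, 0, 0.5, 0, 0, 0, 0.6],
    [0, 0, 0, 0, 0, 0, 0.6],
    [0, 0, 0, 0, 0, 0, 0.6],
    [0, 0, 0, 0, 0, 0, 0.6],
    [0, 0, 0, 0, 0, 0, 0.6],
  ],
)

```text
time: 21.17
tool_pos: [0.5697, 0.3452, 0.0532]
tool_rot: [0.002, -0.051, 0.999, 0.001]
contact_force: [-0.5, 0.4, -0.5]
gripper_width: 0.796
grasp_force: 0.0
```

Run:
```python
from h import *
goto([.569,.3435,.044],96)
```

```text
at [0.5697 0.3452 0.0532] yaw 95.8 turn [ 0.   0.2 -0.2] shift [ 0.08 -0.16  0.92] j [ 0.43  0.33  1.65 -0.    1.16 -1.24] w 0.796 t 21.17
```

Request:
move_arm(
  rows=[
    [0, -0.1, 0.9, 0, 0, 0, 0.6],
    [0, 0, 0, 0, 0, 0, 0.6],
    [0, 0, 0, 0, 0, 0, 0.6],
    [0, 0, 0, 0, 0, 0, 0.3],
    [0, 0, 0, 0, 0, 0, 0.1],
    [0, 0, 0, 0, 0, 0, -1],
    [0, 0, 0, 0, 0, 0, -1],
    [0, 0, 0, 0, 0, 0, -1],
  ],
)

```text
time: 21.83
tool_pos: [0.5686, 0.3442, 0.0425]
tool_rot: [0.0, -0.051, 0.999, 0.0]
contact_force: [-0.3, 2.2, 2.7]
gripper_width: 0.565
grasp_force: 62.6
```

Request:
move_arm(
  rows=[
    [0, 0, -2, 0, 0, 0, -1],
    [0, 0, -3, 0, 0, 0, -1],
    [0, 0, -3, 0, 0, 0, -1],
    [0, 0, -3, 0, 0, 0, -1],
    [0, 0, -2, 0, 0, 0, -1],
    [0, 0, 0, 0, 0, 7.1, -1],
    [0, 0, 0, 0, 0, 7.1, -1],
    [0, 0, 0, 0, 0, 7.1, -1],
    [0, 0, 0, 0, 0, 7.1, -1],
    [0, 0, 0, 0, 0, 7.1, -1],
    [0, 0, 0, 0, 0, 7.1, -1],
    [0, 0, 0, 0, 0, 7.1, -1],
    [0, 0, 0, 0, 0, 7.1, -1],
    [0, 0, 0, 0, 0, 7.1, -1],
    [0, 0, 0, 0, 0, 7.1, -1],
    [0, 0, 0, 0, 0, 7.1, -1],
    [0, 0, 0, 0, 0, 7.1, -1],
    [0, 0, 0, 0, 0, 4.8, -1],
    [0, 0, 0, 0, 0, 0, -1],
    [0, 0, 0, 0, 0, 0, -1],
  ],
)

```text
time: 23.5
tool_pos: [0.5679, 0.343, 0.1704]
tool_rot: [-0.0, 0.669, 0.743, -0.001]
contact_force: [0.6, -0.2, -3.3]
gripper_width: 0.563
grasp_force: 63.2
```

Run:
```python
from h import *
goto([.5598,-.2389,.0662],5.8)
```

```text
at [0.5679 0.343  0.1704] yaw 6.0 turn [-0.1  0.1  0.2] shift [-57.81  -6.68  10.42] j [ 0.43  0.2   1.59 -0.    1.36  0.33] w 0.563 t 23.5
```

Request:
move_arm(
  rows=[
    [-3, -0.4, 0, 0, 0, 0.2, -1],
    [-3.9, -0.45, 0, 0, 0, 0, -1],
    [-3.9, -0.45, 0, 0, 0, 0, -1],
    [-3.9, -0.45, 0, 0, 0, 0, -1],
    [-3.9, -0.45, 0, 0, 0, 0, -1],
    [-3.9, -0.45, 0, 0, 0, 0, -1],
    [-3.9, -0.45, 0, 0, 0, 0, -1],
    [-3.9, -0.45, 0, 0, 0, 0, -1],
    [-3.9, -0.45, 0, 0, 0, 0, -1],
    [-3.9, -0.45, 0, 0, 0, 0, -1],
    [-3.9, -0.45, 0, 0, 0, 0, -1],
    [-3.9, -0.45, 0, 0, 0, 0, -1],
    [-3.9, -0.45, 0, 0, 0, 0, -1],
    [-3.9, -0.45, 0, 0, 0, 0, -1],
    [-3.9, -0.45, 0, 0, 0, 0, -1],
    [0, 0, 3, 0, 0, 0, -1],
    [0, 0, 2, 0, 0, 0, -1],
    [0, 0, 0, 0, 0, 0, -1],
    [0, 0, 0, 0, 0, 0, -1],
    [0, 0, 0, 0, 0, 0, -1],
  ],
)

```text
time: 25.17
tool_pos: [0.559, -0.2361, 0.123]
tool_rot: [0.001, 0.671, 0.742, -0.0]
contact_force: [0.6, -0.1, -1.9]
gripper_width: 0.565
grasp_force: 63.1
```

Run:
```python
from h import *
from plant import manip
goto([.5598,-.2389,.0662],5.8)
f=manip.grab_frame("wrist"); cv2.imwrite("pics/w6.png",f["img"])
g=manip.grab_frame("side"); a=g["img"][200:384,180:400]; cv2.imwrite("pics/s6.png",np.hstack([f["img"],cv2.resize(a,(288,241)).copy() if 0 else cv2.copyMakeBorder(cv2.resize(a,(288,241)),0,143,0,0,0)]))
```

```text
at [ 0.559  -0.2361  0.123 ] yaw 5.7 turn [ 0.   0.1 -0.1] shift [-0.29  0.05  5.68] j [-0.52  0.12  1.76 -0.    1.26 -0.62] w 0.565 t 25.17
```

View pics/s6.png

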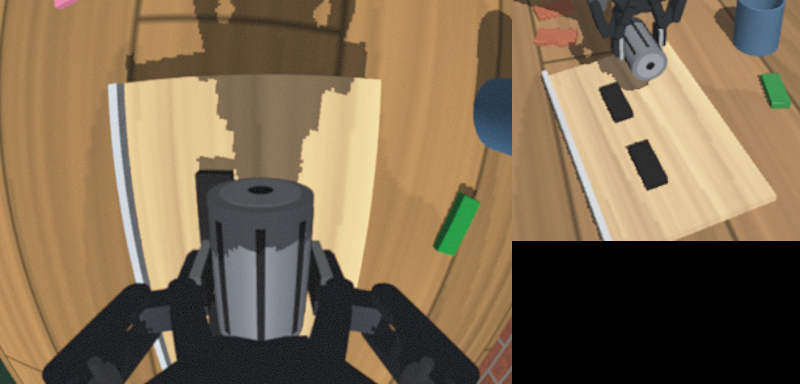

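The roller is held level above the shelf, with chock 1 just downhill (wrist px (215,200)). Lower gently.

Request:
move_arm(
  rows=[
    [-0.3, 0.1, 1.5, 0, 0, 0, -1],
    [0, 0, 1.5, 0, 0, 0, -1],
    [0, 0, 1.5, 0, 0, 0, -1],
    [0, 0, 1, 0, 0, 0, -1],
    [0, 0, 0, 0, 0, 0, -1],
    [0, 0, 0, 0, 0, 0, -1],
    [0, 0, 0, 0, 0, 0, -1],
  ],
)

```text
time: 25.85
tool_pos: [0.5608, -0.2394, 0.0687]
tool_rot: [0.001, 0.671, 0.741, 0.0]
contact_force: [-0.4, -0.8, -3.5]
gripper_width: 0.565
grasp_force: 63.4
```

Run:
```python
from h import *
goto([.5598,-.2389,.0642],5.8)
```

```text
at [ 0.5608 -0.2394  0.0687] yaw 5.7 turn [ 0.1  0.1 -0.1] shift [ 0.06 -0.1   0.45] j [-0.53  0.19  1.78 -0.    1.16 -0.62] w 0.565 t 25.85
```

Request:
move_arm(
  rows=[
    [0, -0.1, 0.2, 0, 0, 0, -1],
    [0, 0, 0.2, 0, 0, 0, -1],
    [0, 0, 0, 0, 0, 0, -1],
    [0, 0, 0, 0, 0, 0, -1],
  ],
)

```text
time: 26.18
tool_pos: [0.5595, -0.2396, 0.0641]
tool_rot: [0.001, 0.671, 0.741, 0.0]
contact_force: [0.4, -0.4, -0.6]
gripper_width: 0.562
grasp_force: 63.7
```

Request:
move_arm(
  rows=[
    [0, 0, 0.1, 0, 0, 0, -1],
    [0, 0, 0, 0, 0, 0, -1],
    [0, 0, 0, 0, 0, 0, -1],
    [0, 0, 0, 0, 0, 0, -1],
  ],
)

```text
time: 26.52
tool_pos: [0.5596, -0.2396, 0.0641]
tool_rot: [0.001, 0.671, 0.741, -0.0]
contact_force: [-2.8, 1.0, 5.0]
gripper_width: 0.561
grasp_force: 64.5
```

Request:
move_arm(
  rows=[
    [0, 0, 0, 0, 0, 0, 0.2],
    [0, 0, 0, 0, 0, 0, 0.3],
    [0, 0, 0, 0, 0, 0, 0.5],
    [0, 0, 0, 0, 0, 0, 0.5],
    [0, 0, 0, 0, 0, 0, 0.5],
    [0, 0, -1, 0, 0, 0, 0.5],
    [0, 0, -2, 0, 0, 0, 0.5],
    [0, 0, -3, 0, 0, 0, 0.5],
    [0, 0, -4, 0, 0, 0, 0.5],
    [0, 0, -3, 0, 0, 0, 0.5],
    [0, 0, 0, 0, 0, 0, 0.5],
    [0, 0, 0, 0, 0, 0, 0.5],
  ],
)

```text
time: 27.52
tool_pos: [0.5605, -0.24, 0.1964]
tool_rot: [0.003, 0.671, 0.741, 0.001]
contact_force: [-0.8, -0.1, -0.6]
gripper_width: 0.744
grasp_force: 0.0
```

Run:
```python
from h import *
from plant import manip
goto([.5655,.4297,.17],96)
f=manip.grab_frame("wrist"); 
g=manip.grab_frame("side"); a=g["img"][200:384,180:400]; cv2.imwrite("pics/s7.png",np.hstack([f["img"],cv2.copyMakeBorder(cv2.resize(a,(288,241)),0,143,0,0,0)]))
```

```text
at [ 0.5605 -0.24    0.1964] yaw 5.6 turn [ 0.4 -0.1 89.6] shift [  7.5  -66.55   2.64] j [-0.53  0.05  1.71 -0.    1.38 -0.63] w 0.744 t 27.52
```

View pics/s7.png

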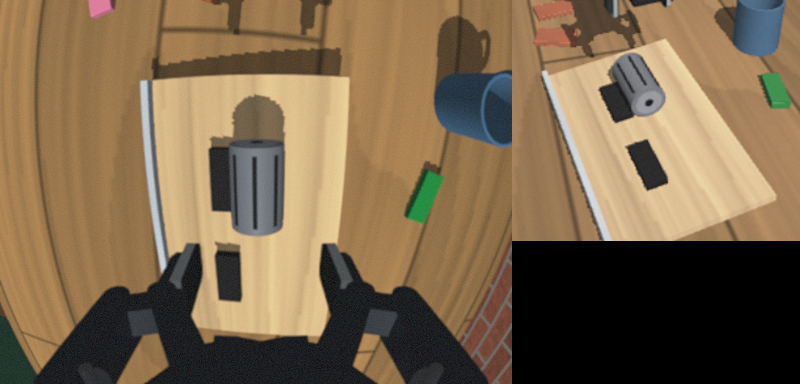

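Roller A rests on chock 1 (wrist px (257,185), chock at (220,180)), and chock 2 is untouched. Now roller B. I'm keeping the last picture for the end and will use numeric measurements until then.

Request:
move_arm(
  rows=[
    [0, 0, 0, 0, 0, -7.1, 0.6],
    [0, 0, 0, 0, 0, -7.1, 0.6],
    [0, 0, 0, 0, 0, -7.1, 0.6],
    [0, 0, 0, 0, 0, -7.1, 0.6],
    [0, 0, 0, 0, 0, -7.1, 0.6],
    [0, 0, 0, 0, 0, -7.1, 0.6],
    [0, 0, 0, 0, 0, -7.1, 0.6],
    [0, 0, 0, 0, 0, -7.1, 0.6],
    [0, 0, 0, 0, 0, -7.1, 0.6],
    [0, 0, 0, 0, 0, -7.1, 0.6],
    [0, 0, 0, 0, 0, -7.1, 0.6],
    [0, 0, 0, 0, 0, -7.1, 0.6],
    [0, 0, 0, 0, 0, -5.1, 0.6],
    [-0.44, 3.9, 0, 0, 0, 0, 0.6],
    [-0.44, 3.9, 0, 0, 0, 0, 0.6],
    [-0.44, 3.9, 0, 0, 0, 0, 0.6],
    [-0.44, 3.9, 0, 0, 0, 0, 0.6],
    [-0.44, 3.9, 0, 0, 0, 0, 0.6],
    [-0.44, 3.9, 0, 0, 0, 0, 0.6],
    [-0.44, 3.9, 0, 0, 0, 0, 0.6],
  ],
)

```text
time: 29.28
tool_pos: [0.5596, 0.0375, 0.1898]
tool_rot: [-0.002, -0.052, 0.999, 0.0]
contact_force: [0.5, -0.4, -0.4]
gripper_width: 0.803
grasp_force: 0.0
```

Request:
move_arm(
  rows=[
    [-0.44, 3.9, 0, 0, 0, 0, 0.6],
    [-0.44, 3.9, 0, 0, 0, 0, 0.6],
    [-0.44, 3.9, 0, 0, 0, 0, 0.6],
    [-0.44, 3.9, 0, 0, 0, 0, 0.6],
    [-0.44, 3.9, 0, 0, 0, 0, 0.6],
    [-0.44, 3.9, 0, 0, 0, 0, 0.6],
    [-0.44, 3.9, 0, 0, 0, 0, 0.6],
    [-0.44, 3.9, 0, 0, 0, 0, 0.6],
    [-0.44, 3.9, 0, 0, 0, 0, 0.6],
    [-0.44, 3.9, 0, 0, 0, 0, 0.6],
    [0, 0, 0, 0, 0, 0, 0.6],
    [0, 0, 0, 0, 0, 0, 0.6],
    [0, 0, 0, 0, 0, 0, 0.6],
  ],
)

```text
time: 30.37
tool_pos: [0.5637, 0.4274, 0.1896]
tool_rot: [-0.002, -0.052, 0.999, -0.001]
contact_force: [-0.4, -1.5, 0.8]
gripper_width: 0.8
grasp_force: 0.0
```

Run:
```python
from h import *
goto([.5655,.4297,.0435],96)
```

```text
at [0.5637 0.4274 0.1896] yaw 96.0 turn [-0.1 -0.2 -0. ] shift [-0.21  0.21 14.61] j [ 0.54  0.28  1.46 -0.    1.41 -1.13] w 0.8 t 30.37
```

Request:
move_arm(
  rows=[
    [-0.2, 0.2, 0, 0, 0, 0, 0.6],
    [0, 0, 3.5, 0, 0, 0, 0.6],
    [0, 0, 3.5, 0, 0, 0, 0.6],
    [0, 0, 3, 0, 0, 0, 0.6],
    [0, 0, 2, 0, 0, 0, 0.6],
    [0, 0, 1, 0, 0, 0, 0.6],
    [0, 0, 0.5, 0, 0, 0, 0.6],
    [0, 0, 0, 0, 0, 0, 0.6],
    [0, 0, 0, 0, 0, 0, 0.6],
    [0, 0, 0, 0, 0, 0, 0.6],
    [0, 0, 0, 0, 0, 0, 0.6],
  ],
)

```text
time: 31.28
tool_pos: [0.5676, 0.4309, 0.0594]
tool_rot: [0.002, -0.052, 0.999, 0.001]
contact_force: [-0.8, -0.7, -0.6]
gripper_width: 0.802
grasp_force: 0.0
```

Run:
```python
from h import *
goto([.5655,.4297,.0435],96)
```

```text
at [0.5676 0.4309 0.0594] yaw 95.9 turn [ 0.1  0.2 -0.1] shift [ 0.22 -0.1   1.59] j [ 0.55  0.42  1.52 -0.    1.2  -1.13] w 0.802 t 31.28
```

Request:
move_arm(
  rows=[
    [0.1, -0.1, 0.8, 0, 0, 0, 0.6],
    [0, 0, 0.8, 0, 0, 0, 0.6],
    [0, 0, 0, 0, 0, 0, 0.6],
    [0, 0, 0, 0, 0, 0, 0.6],
    [0, 0, 0, 0, 0, 0, 0.3],
    [0, 0, 0, 0, 0, 0, 0.1],
    [0, 0, 0, 0, 0, 0, -1],
    [0, 0, 0, 0, 0, 0, -1],
    [0, 0, 0, 0, 0, 0, -1],
  ],
)

```text
time: 32.03
tool_pos: [0.5657, 0.4295, 0.0415]
tool_rot: [0.0, -0.052, 0.999, 0.0]
contact_force: [0.3, 1.3, 1.3]
gripper_width: 0.564
grasp_force: 62.7
```

Request:
move_arm(
  rows=[
    [0, 0, -2, 0, 0, 0, -1],
    [0, 0, -3, 0, 0, 0, -1],
    [0, 0, -3, 0, 0, 0, -1],
    [0, 0, -3, 0, 0, 0, -1],
    [0, 0, -3, 0, 0, 0, -1],
    [0, 0, 0, 0, 0, 7.1, -1],
    [0, 0, 0, 0, 0, 7.1, -1],
    [0, 0, 0, 0, 0, 7.1, -1],
    [0, 0, 0, 0, 0, 7.1, -1],
    [0, 0, 0, 0, 0, 7.1, -1],
    [0, 0, 0, 0, 0, 7.1, -1],
    [0, 0, 0, 0, 0, 7.1, -1],
    [0, 0, 0, 0, 0, 7.1, -1],
    [0, 0, 0, 0, 0, 7.1, -1],
    [0, 0, 0, 0, 0, 7.1, -1],
    [0, 0, 0, 0, 0, 7.1, -1],
    [0, 0, 0, 0, 0, 7.1, -1],
    [0, 0, 0, 0, 0, 5, -1],
    [0, 0, 0, 0, 0, 0, -1],
    [0, 0, 0, 0, 0, 0, -1],
  ],
)

```text
time: 33.7
tool_pos: [0.5649, 0.4286, 0.1795]
tool_rot: [-0.0, 0.67, 0.742, -0.001]
contact_force: [0.1, 0.2, -3.9]
gripper_width: 0.566
grasp_force: 63.2
```

Run:
```python
from h import *
goto([.5715,-.3583,.0632],5.8)
```

```text
at [0.5649 0.4286 0.1795] yaw 5.9 turn [-0.1  0.1  0.1] shift [-78.35  -7.29  11.63] j [ 0.54  0.29  1.46 -0.    1.39  0.44] w 0.566 t 33.7
```

Request:
move_arm(
  rows=[
    [-3.9, -0.36, 0, 0, 0, 0, -1],
    [-3.9, -0.36, 0, 0, 0, 0, -1],
    [-3.9, -0.36, 0, 0, 0, 0, -1],
    [-3.9, -0.36, 0, 0, 0, 0, -1],
    [-3.9, -0.36, 0, 0, 0, 0, -1],
    [-3.9, -0.36, 0, 0, 0, 0, -1],
    [-3.9, -0.36, 0, 0, 0, 0, -1],
    [-3.9, -0.36, 0, 0, 0, 0, -1],
    [-3.9, -0.36, 0, 0, 0, 0, -1],
    [-3.9, -0.36, 0, 0, 0, 0, -1],
    [-3.9, -0.36, 0, 0, 0, 0, -1],
    [-3.9, -0.36, 0, 0, 0, 0, -1],
    [-3.9, -0.36, 0, 0, 0, 0, -1],
    [-3.9, -0.36, 0, 0, 0, 0, -1],
    [-3.9, -0.36, 0, 0, 0, 0, -1],
    [-3.9, -0.36, 0, 0, 0, 0, -1],
    [-3.9, -0.36, 0, 0, 0, 0, -1],
    [-3.9, -0.36, 0, 0, 0, 0, -1],
    [-3.9, -0.36, 0, 0, 0, 0, -1],
    [-3.9, -0.36, 0, 0, 0, 0, -1],
  ],
)

```text
time: 35.37
tool_pos: [0.5712, -0.356, 0.1807]
tool_rot: [-0.0, 0.67, 0.742, -0.0]
contact_force: [0.1, 0.1, -4.1]
gripper_width: 0.56
grasp_force: 63.4
```

Request:
move_arm(
  rows=[
    [0, 0, 0, 0, 0, 0, -1],
    [0, 0, 0, 0, 0, 0, -1],
    [0, 0, 3, 0, 0, 0, -1],
    [0, 0, 2, 0, 0, 0, -1],
    [0, 0, 0, 0, 0, 0, -1],
    [0, 0, 0, 0, 0, 0, -1],
    [0, 0, 0, 0, 0, 0, -1],
  ],
)

```text
time: 35.95
tool_pos: [0.5726, -0.3535, 0.1323]
tool_rot: [0.001, 0.67, 0.742, 0.0]
contact_force: [-0.5, 0.4, -4.2]
gripper_width: 0.561
grasp_force: 63.3
```

Run:
```python
from h import *
goto([.5715,-.3583,.0632],5.8)
```

```text
at [ 0.5726 -0.3535  0.1323] yaw 5.8 turn [0.1 0.1 0. ] shift [-0.46 -0.15  6.91] j [-0.66  0.25  1.59 -0.    1.29 -0.77] w 0.561 t 35.95
```

Request:
move_arm(
  rows=[
    [-0.45, -0.1, 1.5, 0, 0, 0, -1],
    [0, 0, 1.5, 0, 0, 0, -1],
    [0, 0, 1.5, 0, 0, 0, -1],
    [0, 0, 1.5, 0, 0, 0, -1],
    [0, 0, 0.3, 0, 0, 0, -1],
    [0, 0, 0, 0, 0, 0, -1],
    [0, 0, 0, 0, 0, 0, -1],
    [0, 0, 0, 0, 0, 0, -1],
  ],
)

```text
time: 36.62
tool_pos: [0.5719, -0.3592, 0.069]
tool_rot: [0.001, 0.671, 0.742, -0.0]
contact_force: [0.3, -0.4, -3.4]
gripper_width: 0.569
grasp_force: 63.8
```

Run:
```python
from h import *
goto([.5715,-.3583,.0632],5.8)
```

```text
at [ 0.5719 -0.3592  0.069 ] yaw 5.7 turn [ 0.1  0.1 -0.1] shift [ 0.09 -0.04  0.58] j [-0.67  0.33  1.62 -0.    1.19 -0.77] w 0.569 t 36.62
```

Request:
move_arm(
  rows=[
    [0, 0, 0.3, 0, 0, 0, -1],
    [0, 0, 0.2, 0, 0, 0, -1],
    [0, 0, 0, 0, 0, 0, -1],
    [0, 0, 0, 0, 0, 0, -1],
    [0, 0, 0.1, 0, 0, 0, -1],
    [0, 0, 0, 0, 0, 0, -1],
    [0, 0, 0, 0, 0, 0, -1],
  ],
)

```text
time: 37.2
tool_pos: [0.5715, -0.3589, 0.0631]
tool_rot: [0.0, 0.671, 0.742, -0.0]
contact_force: [-2.6, 1.9, 2.0]
gripper_width: 0.566
grasp_force: 64.1
```

Request:
move_arm(
  rows=[
    [0, 0, 0, 0, 0, 0, 0.2],
    [0, 0, 0, 0, 0, 0, 0.3],
    [0, 0, 0, 0, 0, 0, 0.5],
    [0, 0, 0, 0, 0, 0, 0.5],
    [0, 0, 0, 0, 0, 0, 0.5],
    [0, 0, -1, 0, 0, 0, 0.5],
    [0, 0, -2, 0, 0, 0, 0.5],
    [0, 0, -3, 0, 0, 0, 0.5],
    [0, 0, -4, 0, 0, 0, 0.5],
    [0, 0, -3, 0, 0, 0, 0.5],
    [4, 0, 0, 0, 0, 0, 0.5],
    [4, 0, 0, 0, 0, 0, 0.5],
    [4, 0, 0, 0, 0, 0, 0.5],
    [4, 0, 0, 0, 0, 0, 0.5],
    [4, 0, 0, 0, 0, 0, 0.5],
    [4, 0, 0, 0, 0, 0, 0.5],
    [4, 0, 0, 0, 0, 0, 0.5],
    [0, 0, 0, 0, 0, 0, 0.5],
    [0, 0, 0, 0, 0, 0, 0.5],
  ],
)

```text
time: 38.78
tool_pos: [0.5434, -0.0784, 0.1931]
tool_rot: [0.001, 0.669, 0.743, 0.0]
contact_force: [-0.0, 0.5, 1.2]
gripper_width: 0.751
grasp_force: 0.0
```

Run:
```python
from h import *
from plant import manip
f=manip.grab_frame("top"); im=f["img"]; cv2.imwrite("pics/t2.png",im); s=manip.grab_frame("side"); cv2.imwrite("pics/s8.png",s["img"])
hsv=cv2.cvtColor(im,cv2.COLOR_BGR2HSV); H,S,V=[hsv[...,i].astype(int) for i in range(3)]
roi=np.zeros(H.shape,bool); roi[165:240,342:460]=1
print("grey");[print(b) for b in blobs(f,roi&(S<70)&(V>75)&(V<215),.0567,150)]
print("blk");[print(b) for b in blobs(f,roi&(V<75),.0415,30)]
roi=np.zeros(H.shape,bool); roi[130:300,100:480]=1
[print(b) for b in blobs(f,roi&(H<12)&(S>150)&(V>80),.009)]
goto([.4710,-.0325,.16],73)
```

```text
grey
(array([ 0.5601, -0.2667]), array([ 558.7, -268.3]), array([45.4, 60.3]), -13.4, (391, 201), 274)
(array([ 0.5697, -0.3596]), array([ 569.7, -359.9]), array([49.6, 97.5]), -84.3, (426, 198), 583)
blk
(array([ 0.5201, -0.1997]), array([ 550.8, -185.6]), array([ 70.9, 178.5]), -14.5, (364, 216), 299)
(array([ 0.5338, -0.3602]), array([ 533.8, -360.4]), array([22.8, 65.4]), -84.3, (424, 212), 209)
(array([ 0.5238, -0.259 ]), array([ 524.3, -257.4]), array([22.5, 37.1]), -83.4, (386, 215), 110)
(array([0.6672, 0.1465]), array([667.5, 145.9]), array([39.1, 69.4]), -1.6, (236, 161), 346)
(array([0.5705, 0.0922]), array([572. ,  93.2]), array([38. , 68.4]), -17.4, (255, 197), 272)
(array([0.4778, 0.0513]), array([479.8,  52.6]), array([38.3, 69.1]), 9.1, (270, 231), 327)
(array([ 0.472 , -0.0259]), array([472.8, -25.8]), array([25.9, 69.5]), -15.2, (298, 234), 240)
at [ 0.5437 -0.0806  0.1929] yaw 5.8 turn [  0.    0.1 -67.2] shift [8.35 2.48 3.29] j [-0.28 -0.09  1.85 -0.    1.38 -0.38] w 0.748 t 38.88
```

Both rollers rest against their chocks: B is centred at (0.570,-0.360) with the right angle. Now the tiles.

Request:
move_arm(
  rows=[
    [0, 0, 0, 0, 0, -7.1, 0.12],
    [0, 0, 0, 0, 0, -7.1, 0.12],
    [0, 0, 0, 0, 0, -7.1, 0.12],
    [0, 0, 0, 0, 0, -7.1, 0.12],
    [0, 0, 0, 0, 0, -7.1, 0.12],
    [0, 0, 0, 0, 0, -7.1, 0.12],
    [0, 0, 0, 0, 0, -7.1, 0.12],
    [0, 0, 0, 0, 0, -7.1, 0.12],
    [0, 0, 0, 0, 0, -7.1, 0.12],
    [0, 0, 0, 0, 0, -3.3, 0.12],
    [2.8, 0.8, 0, 0, 0, 0, 0.12],
    [2.8, 0.8, 0, 0, 0, 0, 0.12],
    [2.75, 0.9, 0, 0, 0, 0, 0.12],
    [0, 0, 3.5, 0, 0, 0, 0.12],
    [0, 0, 3.5, 0, 0, 0, 0.12],
    [0, 0, 3.5, 0, 0, 0, 0.12],
    [0, 0, 2, 0, 0, 0, 0.12],
    [0, 0, 1, 0, 0, 0, 0.12],
    [0, 0, 0, 0, 0, 0, 0.12],
    [0, 0, 0, 0, 0, 0, 0.12],
  ],
)

```text
time: 40.55
tool_pos: [0.4715, -0.0327, 0.0578]
tool_rot: [0.0, 0.149, 0.989, -0.0]
contact_force: [0.2, 0.3, 0.4]
gripper_width: 0.562
grasp_force: 0.0
```

Run:
```python
from h import *
from plant import manip
goto([.4710,-.0328,.022],73)
f=manip.grab_frame("top"); im=f["img"]
hsv=cv2.cvtColor(im,cv2.COLOR_BGR2HSV); H,S,V=[hsv[...,i].astype(int) for i in range(3)]
roi=np.zeros(H.shape,bool); roi[165:240,342:460]=1
print("grey");[print(b) for b in blobs(f,roi&(S<70)&(V>75)&(V<215),.0567,150)]
```

```text
at [ 0.4715 -0.0327  0.0578] yaw 72.9 turn [-0.   0.  -0.1] shift [ 0.05 -0.02  3.58] j [-0.23 -0.11  2.11 -0.    1.14 -1.5 ] w 0.562 t 40.55
grey
(array([ 0.5697, -0.3596]), array([ 569.6, -359.6]), array([49.7, 98.1]), -84.7, (426, 198), 582)
(array([ 0.5585, -0.2423]), array([ 558.7, -243.4]), array([53.1, 93.6]), -89.0, (382, 202), 570)
```

Request:
move_arm(
  rows=[
    [0, 0, 1.5, 0, 0, 0, 0.12],
    [0, 0, 1.2, 0, 0, 0, 0.12],
    [0, 0, 0.7, 0, 0, 0, 0.12],
    [0, 0, 0, 0, 0, 0, 0.12],
    [0, 0, 0, 0, 0, 0, 0.12],
    [0, 0, 0.2, 0, 0, 0, 0.12],
    [0, 0, 0, 0, 0, 0, 0.12],
    [0, 0, 0, 0, 0, 0, 0.12],
  ],
)

```text
time: 41.27
tool_pos: [0.4713, -0.0319, 0.0218]
tool_rot: [0.001, 0.148, 0.989, -0.0]
contact_force: [0.2, 0.7, 0.1]
gripper_width: 0.56
grasp_force: 0.0
```

Request:
move_arm(
  rows=[
    [0, 0, 0.15, 0, 0, 0, 0.12],
    [0, 0, 0, 0, 0, 0, 0.12],
    [0, 0, 0, 0, 0, 0, 0],
    [0, 0, 0, 0, 0, 0, -1],
    [0, 0, 0, 0, 0, 0, -1],
    [0, 0, 0, 0, 0, 0, -1],
    [0, 0, 0, 0, 0, 0, -1],
  ],
)

```text
time: 41.85
tool_pos: [0.4712, -0.0319, 0.02]
tool_rot: [0.0, 0.148, 0.989, -0.0]
contact_force: [-0.8, -0.4, 5.6]
gripper_width: 0.445
grasp_force: 60.6
```

Request:
move_arm(
  rows=[
    [0, 0, -1, 0, 0, 0, -1],
    [0, 0, -3, 0, 0, 0, -1],
    [0, 0, -3, 0, 0, 0, -1],
    [0, 0, -2, 0, 0, 0, -1],
    [0, 0, 0, 0, 0, -6, -1],
    [0, 0, 0, 0, 0, -6, -1],
    [0, 0, 0, 0, 0, -6, -1],
    [0, 0, 0, 0, 0, -5.4, -1],
    [0, 0, 0, 0, 0, 0, -1],
    [0, 0, 0, 0, 0, 0, -1],
  ],
)

```text
time: 42.68
tool_pos: [0.4706, -0.0317, 0.1096]
tool_rot: [-0.0, -0.054, 0.999, -0.0]
contact_force: [-1.7, 0.7, -1.0]
gripper_width: 0.444
grasp_force: 60.5
```

Run:
```python
from h import *
goto([.4213,.1965,.0255],96.3)
```

```text
at [ 0.4706 -0.0317  0.1096] yaw 96.2 turn [-0.  -0.  -0.1] shift [ 2.39 23.22  8.41] j [-0.23 -0.19  2.09 -0.    1.24 -1.9 ] w 0.444 t 42.68
```

Request:
move_arm(
  rows=[
    [0.35, 3.3, 0, 0, 0, 0, -1],
    [0.35, 3.3, 0, 0, 0, 0, -1],
    [0.35, 3.3, 0, 0, 0, 0, -1],
    [0.35, 3.3, 0, 0, 0, 0, -1],
    [0.35, 3.3, 0, 0, 0, 0, -1],
    [0.35, 3.3, 0, 0, 0, 0, -1],
    [0.3, 3.4, 0, 0, 0, 0, -1],
    [0, 0, 2.5, 0, 0, 0, -1],
    [0, 0, 2, 0, 0, 0, -1],
    [0, 0, 1.5, 0, 0, 0, -1],
    [0, 0, 0, 0, 0, 0, -1],
    [0, 0, 0, 0, 0, 0, -1],
    [0, 0, 0, 0, 0, 0, -1],
  ],
)

```text
time: 43.77
tool_pos: [0.4221, 0.1962, 0.0505]
tool_rot: [0.001, -0.055, 0.998, 0.0]
contact_force: [-0.1, -0.1, -0.9]
gripper_width: 0.45
grasp_force: 60.6
```

Run:
```python
from h import *
goto([.4213,.1965,.0245],96.3)
```

```text
at [0.4221 0.1962 0.0505] yaw 96.3 turn [-0.   0.1 -0. ] shift [0.07 0.04 2.6 ] j [ 0.28 -0.12  2.13 -0.    1.12 -1.41] w 0.45 t 43.77
```

Request:
move_arm(
  rows=[
    [0, 0, 1.2, 0, 0, 0, -1],
    [0, 0, 0.9, 0, 0, 0, -1],
    [0, 0, 0.3, 0, 0, 0, -1],
    [0, 0, 0, 0, 0, 0, -1],
    [0, 0, 0, 0, 0, 0, -1],
    [0, 0, 0.1, 0, 0, 0, -1],
    [0, 0, 0, 0, 0, 0, -1],
    [0, 0, 0, 0, 0, 0, -1],
  ],
)

```text
time: 44.43
tool_pos: [0.4216, 0.1962, 0.0249]
tool_rot: [0.0, -0.055, 0.998, -0.0]
contact_force: [0.1, 0.3, -0.8]
gripper_width: 0.445
grasp_force: 60.6
```

Request:
move_arm(
  rows=[
    [0, 0, 0, 0, 0, 0, 0],
    [0, 0, 0, 0, 0, 0, 0.12],
    [0, 0, 0, 0, 0, 0, 0.12],
    [0, 0, 0, 0, 0, 0, 0.12],
    [0, 0, -2, 0, 0, 0, 0.12],
    [0, 0, -3, 0, 0, 0, 0.12],
    [0, 0, -3, 0, 0, 0, 0.12],
    [0, 0, 0, 0, 0, 0, 0.12],
    [0, 0, 0, 0, 0, 0, 0.12],
  ],
)

```text
time: 45.18
tool_pos: [0.4231, 0.1967, 0.107]
tool_rot: [0.003, -0.055, 0.998, 0.0]
contact_force: [-0.4, -0.2, -0.7]
gripper_width: 0.556
grasp_force: 0.0
```

```bash
cat >> h.py <<'E'
def look():
    from plant import manip
    f=manip.grab_frame("top"); im=f["img"]
    hsv=cv2.cvtColor(im,cv2.COLOR_BGR2HSV); H,S,V=[hsv[...,i].astype(int) for i in range(3)]
    roi=np.zeros(H.shape,bool); roi[130:300,100:480]=1
    for b in blobs(f,roi&(H<12)&(S>150)&(V>60),.009): print(*b)
E
python3 - <<'E'
from h import *
look()
goto([.4797,.0525,.0205],99.4)
E
```

```text
[0.6671 0.146 ] [667.5 146. ] [39.  69.5] -1.6 (236, 161) 358
[0.5717 0.1198] [572.6 117.8] [ 73.7 101.3] 88.8 (245, 196) 730
[0.4797 0.0525] [479.8  52.3] [39.5 69.1] 9.7 (269, 230) 370
at [0.4217 0.1963 0.1051] yaw 96.3 turn [-0.   0.1 -3.1] shift [ -3.37 -15.13   8.46] j [ 0.28 -0.2   2.11 -0.    1.24 -1.41] w 0.556 t 45.23
```

Request:
move_arm(
  rows=[
    [0, 0, 0, 0, 0, -3.1, 0.12],
    [-0.84, -3.78, 0, 0, 0, 0, 0.12],
    [-0.84, -3.78, 0, 0, 0, 0, 0.12],
    [-0.84, -3.78, 0, 0, 0, 0, 0.12],
    [-0.85, -3.79, 0, 0, 0, 0, 0.12],
    [0, 0, 2.5, 0, 0, 0, 0.12],
    [0, 0, 2, 0, 0, 0, 0.12],
    [0, 0, 1.5, 0, 0, 0, 0.12],
    [0, 0, 0, 0, 0, 0, 0.12],
    [0, 0, 0, 0, 0, 0, 0.12],
    [0, 0, 0, 0, 0, 0, 0.12],
  ],
)

```text
time: 46.15
tool_pos: [0.4793, 0.0526, 0.0445]
tool_rot: [-0.0, -0.082, 0.997, -0.0]
contact_force: [-0.4, 0.1, 0.4]
gripper_width: 0.561
grasp_force: 0.0
```

Run:
```python
from h import *
look()
goto([.4797,.0525,.0205],99.4)
```

```text
[0.6666 0.1464] [667.1 146.2] [39.2 70.2] -2.2 (236, 161) 358
[0.5732 0.1211] [573.1 116.8] [ 71.2 101. ] -89.0 (244, 195) 687
[0.4159 0.1953] [421.  195.6] [36.3 65.8] 6.2 (216, 253) 279
at [0.4799 0.0526 0.0452] yaw 99.5 turn [-0.   0.1  0.1] shift [ 0.02 -0.01  2.47] j [-0.04 -0.06  2.1  -0.    1.11 -1.78] w 0.564 t 46.2
```

T1 lies in the tray, centred at (0.421,0.196). Grip T2.

Request:
move_arm(
  rows=[
    [0, 0, 1.2, 0, 0, 0, 0.12],
    [0, 0, 0.8, 0, 0, 0, 0.12],
    [0, 0, 0.4, 0, 0, 0, 0.12],
    [0, 0, 0, 0, 0, 0, 0.12],
    [0, 0, 0, 0, 0, 0, 0.12],
    [0, 0, 0.1, 0, 0, 0, 0.12],
    [0, 0, 0, 0, 0, 0, 0],
    [0, 0, 0, 0, 0, 0, -1],
    [0, 0, 0, 0, 0, 0, -1],
    [0, 0, 0, 0, 0, 0, -1],
    [0, 0, 0, 0, 0, 0, -1],
  ],
)

```text
time: 47.12
tool_pos: [0.4802, 0.0524, 0.0204]
tool_rot: [0.001, -0.082, 0.997, -0.0]
contact_force: [-0.2, -0.1, 6.1]
gripper_width: 0.446
grasp_force: 60.8
```

Request:
move_arm(
  rows=[
    [0, 0, -1, 0, 0, 0, -1],
    [0, 0, -3, 0, 0, 0, -1],
    [0, 0, -3, 0, 0, 0, -1],
    [0, 0, -2, 0, 0, 0, -1],
    [0, 0, 0, 0, 0, 3.2, -1],
    [0.6, 3.75, 0, 0, 0, 0, -1],
    [0.6, 3.75, 0, 0, 0, 0, -1],
    [0.6, 3.75, 0, 0, 0, 0, -1],
    [0.6, 3.75, 0, 0, 0, 0, -1],
    [0, 0, 0, 0, 0, 0, -1],
    [0, 0, 0, 0, 0, 0, -1],
    [0, 0, 0, 0, 0, 0, -1],
  ],
)

```text
time: 48.12
tool_pos: [0.439, 0.1989, 0.1095]
tool_rot: [-0.0, -0.055, 0.998, -0.0]
contact_force: [-0.3, -0.6, -0.9]
gripper_width: 0.44
grasp_force: 60.6
```

Run:
```python
from h import *
goto([.4213,.1962,.0345],96.3)
```

```text
at [0.439  0.1989 0.1095] yaw 96.3 turn [-0. -0. -0.] shift [ 1.79 -0.07  7.5 ] j [ 0.27 -0.16  2.07 -0.    1.24 -1.41] w 0.44 t 48.12
```

Request:
move_arm(
  rows=[
    [1.8, -0.1, 0, 0, 0, 0, -1],
    [0, 0, 2.5, 0, 0, 0, -1],
    [0, 0, 2, 0, 0, 0, -1],
    [0, 0, 1.5, 0, 0, 0, -1],
    [0, 0, 0, 0, 0, 0, -1],
    [0, 0, 0, 0, 0, 0, -1],
    [0, 0, 0.8, 0, 0, 0, -1],
    [0, 0, 0.4, 0, 0, 0, -1],
    [0, 0, 0, 0, 0, 0, -1],
    [0, 0, 0, 0, 0, 0, -1],
    [0, 0, 0, 0, 0, 0, -1],
  ],
)

```text
time: 49.03
tool_pos: [0.4218, 0.1961, 0.038]
tool_rot: [0.0, -0.054, 0.999, -0.0]
contact_force: [0.2, 0.3, -0.9]
gripper_width: 0.443
grasp_force: 60.6
```

Run:
```python
from h import *
goto([.4213,.1962,.0345],96.3)
```

```text
at [0.4218 0.1961 0.038 ] yaw 96.2 turn [-0.   0.  -0.1] shift [0.05 0.02 0.35] j [ 0.28 -0.09  2.14 -0.    1.09 -1.4 ] w 0.443 t 49.03
```

Lower 3.5 mm, release, and lift.

Request:
move_arm(
  rows=[
    [0, 0, 0.35, 0, 0, 0, -1],
    [0, 0, 0, 0, 0, 0, -1],
    [0, 0, 0, 0, 0, 0, -1],
    [0, 0, 0, 0, 0, 0, 0],
    [0, 0, 0, 0, 0, 0, 0.12],
    [0, 0, 0, 0, 0, 0, 0.12],
    [0, 0, 0, 0, 0, 0, 0.12],
    [0, 0, -2, 0, 0, 0, 0.12],
    [0, 0, -3, 0, 0, 0, 0.12],
    [0, 0, -3, 0, 0, 0, 0.12],
    [0, 0, 0, 0, 0, 0, 0.12],
    [0, 0, 0, 0, 0, 0, 0.12],
  ],
)

```text
time: 50.03
tool_pos: [0.4232, 0.1965, 0.1166]
tool_rot: [0.003, -0.054, 0.999, 0.0]
contact_force: [-0.4, 0.2, -0.5]
gripper_width: 0.556
grasp_force: 0.0
```

Run:
```python
from h import *
look()
goto([.667,.1462,.0205],88)
```

```text
[0.6671 0.1463] [667.4 146.2] [39.4 69.5] -2.0 (236, 161) 360
[0.5717 0.1199] [572.6 117.8] [ 73.7 101.3] 88.8 (245, 196) 726
at [0.4219 0.1961 0.1146] yaw 96.2 turn [0.  0.1 8.2] shift [-24.67  -4.13   9.41] j [ 0.28 -0.22  2.1  -0.    1.26 -1.4 ] w 0.566 t 50.08
```

Request:
move_arm(
  rows=[
    [0, 0, 0, 0, 0, 4.1, 0.12],
    [0, 0, 0, 0, 0, 4.1, 0.12],
    [-4, -0.7, 0, 0, 0, 0, 0.12],
    [-4, -0.7, 0, 0, 0, 0, 0.12],
    [-4, -0.7, 0, 0, 0, 0, 0.12],
    [-4, -0.7, 0, 0, 0, 0, 0.12],
    [-4, -0.7, 0, 0, 0, 0, 0.12],
    [-4, -0.7, 0, 0, 0, 0, 0.12],
    [-0.7, 0, 0, 0, 0, 0, 0.12],
    [0, 0, 2.5, 0, 0, 0, 0.12],
    [0, 0, 2.5, 0, 0, 0, 0.12],
    [0, 0, 1.5, 0, 0, 0, 0.12],
    [0, 0, 0, 0, 0, 0, 0.12],
    [0, 0, 0, 0, 0, 0, 0.12],
    [0, 0, 0, 0, 0, 0, 0.12],
  ],
)

```text
time: 51.33
tool_pos: [0.6671, 0.1458, 0.0498]
tool_rot: [0.0, 0.017, 1.0, -0.0]
contact_force: [-0.6, -0.2, 1.4]
gripper_width: 0.56
grasp_force: 0.0
```

Run:
```python
from h import *
look()
goto([.667,.1462,.0205],88)
```

```text
[0.6481 0.1458] [647.1 145.9] [16.5 42.1] -73.4 (236, 168) 74
[0.4233 0.2113] [419.3 209.2] [10.3 67.1] 6.2 (210, 250) 65
at [0.6677 0.1458 0.0508] yaw 88.1 turn [0.  0.1 0.1] shift [0.07 0.03 3.03] j [ 0.11  0.37  1.6  -0.    1.17 -1.43] w 0.559 t 51.38
```

Request:
move_arm(
  rows=[
    [0, 0, 1.3, 0, 0, 0, 0.12],
    [0, 0, 1, 0, 0, 0, 0.12],
    [0, 0, 0.6, 0, 0, 0, 0.12],
    [0, 0, 0, 0, 0, 0, 0.12],
    [0, 0, 0, 0, 0, 0, 0.12],
    [0, 0, 0.1, 0, 0, 0, 0.12],
    [0, 0, 0, 0, 0, 0, 0.12],
    [0, 0, 0, 0, 0, 0, 0.12],
  ],
)

```text
time: 52.05
tool_pos: [0.6673, 0.1456, 0.0195]
tool_rot: [0.0, 0.017, 1.0, -0.0]
contact_force: [-0.2, -0.3, 0.4]
gripper_width: 0.563
grasp_force: 0.0
```

Request:
move_arm(
  rows=[
    [0, 0, -0.05, 0, 0, 0, 0],
    [0, 0, 0, 0, 0, 0, -1],
    [0, 0, 0, 0, 0, 0, -1],
    [0, 0, 0, 0, 0, 0, -1],
    [0, 0, 0, 0, 0, 0, -1],
    [0, 0, -1, 0, 0, 0, -1],
    [0, 0, -3, 0, 0, 0, -1],
    [0, 0, -3, 0, 0, 0, -1],
    [0, 0, -3, 0, 0, 0, -1],
    [0, 0, 0, 0, 0, -4.1, -1],
    [0, 0, 0, 0, 0, -4.1, -1],
    [0, 0, 0, 0, 0, 0, -1],
    [0, 0, 0, 0, 0, 0, -1],
  ],
)

```text
time: 53.13
tool_pos: [0.6663, 0.1455, 0.1191]
tool_rot: [-0.001, -0.054, 0.999, -0.0]
contact_force: [0.0, -0.6, -0.6]
gripper_width: 0.444
grasp_force: 60.4
```

Run:
```python
from h import *
goto([.4213,.1962,.0435],96.3)
```

```text
at [0.6663 0.1455 0.1191] yaw 96.1 turn [-0.  -0.1 -0.2] shift [23.8   7.72  7.56] j [ 0.11  0.29  1.57 -0.    1.28 -1.57] w 0.444 t 53.13
```

Request:
move_arm(
  rows=[
    [3.4, 1.1, 0, 0, 0, -0.2, -1],
    [3.4, 1.1, 0, 0, 0, 0, -1],
    [3.4, 1.1, 0, 0, 0, 0, -1],
    [3.4, 1.1, 0, 0, 0, 0, -1],
    [3.4, 1.1, 0, 0, 0, 0, -1],
    [3.4, 1.1, 0, 0, 0, 0, -1],
    [3.4, 1.1, 0, 0, 0, 0, -1],
    [0, 0, 0, 0, 0, 0, -1],
    [0, 0, 2.5, 0, 0, 0, -1],
    [0, 0, 2, 0, 0, 0, -1],
    [0, 0, 0, 0, 0, 0, -1],
    [0, 0, 0, 0, 0, 0, -1],
    [0, 0, 0, 0, 0, 0, -1],
  ],
)

```text
time: 54.22
tool_pos: [0.4224, 0.1955, 0.0751]
tool_rot: [0.0, -0.056, 0.998, -0.0]
contact_force: [-0.3, -0.3, -0.6]
gripper_width: 0.444
grasp_force: 60.4
```

Run:
```python
from h import *
goto([.4213,.1962,.0435],96.3)
```

```text
at [0.4224 0.1955 0.0751] yaw 96.4 turn [-0.   0.   0.1] shift [0.1  0.08 3.16] j [ 0.27 -0.16  2.12 -0.    1.17 -1.41] w 0.444 t 54.22
```

Request:
move_arm(
  rows=[
    [0, 0.1, 1.2, 0, 0, 0, -1],
    [0, 0, 1, 0, 0, 0, -1],
    [0, 0, 0.5, 0, 0, 0, -1],
    [0, 0, 0.4, 0, 0, 0, -1],
    [0, 0, 0, 0, 0, 0, -1],
    [0, 0, 0, 0, 0, 0, -1],
    [0, 0, 0, 0, 0, 0, -1],
  ],
)

```text
time: 54.8
tool_pos: [0.422, 0.1966, 0.044]
tool_rot: [0.0, -0.056, 0.998, -0.0]
contact_force: [-0.3, -0.3, -0.6]
gripper_width: 0.441
grasp_force: 60.4
```

Release, lift, and move aside to look at the result.

Request:
move_arm(
  rows=[
    [0, 0, 0.05, 0, 0, 0, -1],
    [0, 0, 0, 0, 0, 0, 0],
    [0, 0, 0, 0, 0, 0, 0.12],
    [0, 0, 0, 0, 0, 0, 0.12],
    [0, 0, 0, 0, 0, 0, 0.12],
    [0, 0, -2, 0, 0, 0, 0.12],
    [0, 0, -4, 0, 0, 0, 0.12],
    [0, 0, -4, 0, 0, 0, 0.12],
    [0, 0, -4, 0, 0, 0, 0.12],
    [0, 4, 0, 0, 0, 0, 0.12],
    [0, 4, 0, 0, 0, 0, 0.12],
    [0, 4, 0, 0, 0, 0, 0.12],
    [0, 4, 0, 0, 0, 0, 0.12],
    [0, 4, 0, 0, 0, 0, 0.12],
    [0, 4, 0, 0, 0, 0, 0.12],
    [0, 4, 0, 0, 0, 0, 0.12],
    [0, 0, 0, 0, 0, 0, 0.12],
    [0, 0, 0, 0, 0, 0, 0.12],
  ],
)

```text
time: 56.3
tool_pos: [0.3895, 0.4763, 0.1824]
tool_rot: [-0.0, -0.058, 0.998, -0.001]
contact_force: [0.1, 0.1, -0.5]
gripper_width: 0.564
grasp_force: 0.0
```

Run:
```python
from h import *
from plant import manip
look()
f=manip.grab_frame("top")["img"]; s=manip.grab_frame("side")["img"]
a=cv2.resize(f[90:270,90:470],None,fx=2.1,fy=2.1,interpolation=cv2.INTER_CUBIC)
b=cv2.resize(s[120:384,130:400],(223,218)); c=cv2.resize(s[130:230,140:320],(390,217),interpolation=cv2.INTER_CUBIC)
o=np.zeros((600,800,3),np.uint8); o[:378,:798]=a; o[380:598,:223]=b; o[380:597,240:630]=c
cv2.imwrite("pics/end.png",o)
```

```text
[0.5718 0.1199] [572.6 117.8] [ 73.7 101.3] 88.8 (245, 196) 730
[0.4218 0.1967] [421.8 196.7] [38.6 69.3] 6.5 (215, 251) 374
```

View pics/end.png

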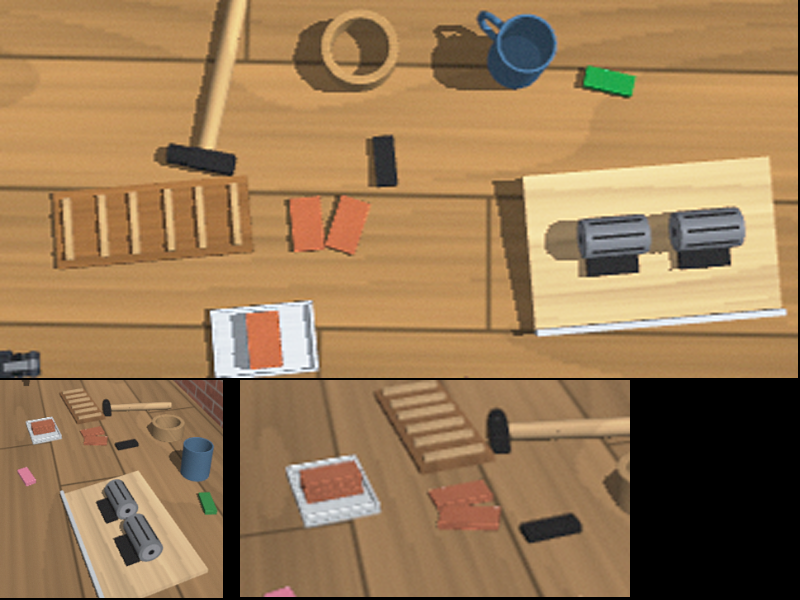

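The final picture shows both rollers resting on their chocks on the shelf (615,237) and (707,228). The tiles are in a neat flat stack in the tray (264,340), the other two are outside at (305,222) and (347,225), and the bystanders are unmoved.

```bash
python3 -c "
from plant import manip
print(manip.job_done())"
```

```text
the job is handed in; nothing more can be done
None
```

The job is handed in, with no verdict returned: in the last camera check both rollers lay across the shelf against their own chocks, three tiles were stacked flat in the tray with the other two outside it, and the mug, tape and mallet looked unmoved.

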